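# Close the sample canister and draw its lid down with the curved wedge hook

## Robot

A 6-joint arm with a two-finger parallel gripper is mounted at the origin on a cart in front of the work surface, level with it; the furniture and walls round the work are solid. World frame = base frame: x ahead of the robot, y to its left, z up, the work surface at z = 0. Lengths are in m, angles in rad, forces in N, time in s.
With the tool pointing down it reaches from about 0.25 to 0.725 m from the base axis. Payload 4 kg.
Tool frame: the origin (TCP) lies where the fingers leave the gripper's body, on its centre line; the fingertips stand 73 mm ahead of it and the grasp point (between the pads) lies 54 mm ahead of it (bot.tips_ahead is the z of the fingertips in the tool frame, in m); z points along the fingers, y is the direction in which the jaws open and shut (so a half turn about z gives the same grasp; the last joint's range is limited). The gripper opens to 85 mm and grips with 20 to 120 N. Pads are 22 mm wide; open, the fingers measure 114 mm over their backs; the gripper's body (76 mm by 85 mm) begins 54 mm behind the grasp point. The pads swing forward as they close: fully open they stand 13 mm farther back than shut.
Start: joints at [1.113, 0.241, 0.005, 1.335, 0, 1.571], TCP at [0.221, 0.449, 0.304] pointing down, gripper open.
Joint ranges: [-2.72, 2.72], [-1.05, 1.87], [-1.09, 1.28], [-1.99, 2.15], [-1.42, 1.44], [-3.14, 3.14]. Speed limits (rad/s): [2.79, 2.79, 3.14, 3.14, 3.14, 3.14].

## Interface

Orientations are given as a unit quaternion [x, y, z, w].
In Python, from workcell import readout, camera, get_calibration, order, bot gives the robot as it stands.
- The arm moves only by the tool send_rows, never from a script. Its argument "moves" is a list of rows, each a list of 3 entries, a list of its own where there are three numbers: the shift along the tool's x, y, z in mm, then the turn, a rotation vector about the tool's x, y, z in rad, then the finger opening in mm, from 0 to 85.4. In form: [[[dx, dy, dz], [ax, ay, az], grip], ...]. A call has 1 to 12 rows; each row is the pose to reach, as a shift and turn from the pose measured when the call began, along the tool's axes at that moment; what a row does not reach only later rows make up. A row lasts 1/12 s, in which the tool goes at most 41.7 mm and 7.16 degrees, less where a joint would pass 70% of its speed; a pose out of reach is approached as far as the arm can. A call with a gripper value outside its range is refused whole. The fingers move at their own pace and stop on an object; the grip force is fixed at half the most. Time passes only in rows, so rows that repeat a pose let the fingers close. It gives the time, the measured TCP pose, the force and the opening at its end, in the units of the state.
- readout.get_obs(): the state, without advancing time (a new reading comes with each control period).
- camera(name): name is "scene" or "top"; returns the picture (480x640x3 uint8, red, green, blue); there is no depth.
- get_calibration(name): a dict with "fx", "fy", "cx", "cy" (pixels), "R" (3x3) and "t" (3): a world point X has camera coordinates R X + t. Camera axes: x right, y down, z forward; pixel columns grow to the right and rows downward; lengths in m; the calibration is good to about 2 mm. A picture is of the moment at which its call begins. get_calibration takes no time and is no camera call.
- order.job_done(): hands the job in, once; it reports no verdict.
The state is a dict: "clock": time; "joint_pos": joint angles; "joint_vel": joint speeds; "tau": joint torques, N m; "eef_pos": TCP position; "tool_rot": TCP orientation; "ft_force": force on the tool from outside, world axes, zero at the start; "ft_torque": the same for the moment, N m; "grip_width": finger opening in m.
Only numpy, scipy, OpenCV 4.12 (cv2) and the standard library are available. Lean on these libraries where they do the work, as an engineer would, in place of code of your own. Each camera call takes 0.05 s, during which the arm holds its last target. There are 200 camera calls.

## Task

Close the sample canister: gently set the round lid on it with the eye standing up through the slot, then pass the curved hook through the eye along its own arc and keep turning until its wedge has drawn the lid fully down onto the canister's rim. Feel for the resistance and stop once it is tight: more than about 20 N between hook and eye would bend the eye. Let go, and leave the other things on the desk where they are.

Things in the scene. Friction and masses are not known exactly. Their poses are not given: they have to be found in the camera images.
- canister: Fixed aluminium pot with a blue band, 120 mm across, rim 75 mm above the desk, in a rubber foot. Origin: centre of its foot, on the desk; z up. A soft black ring stands 4.5 mm above the metal rim: the lid at rest floats about 3.5 mm above the rim; about 5 N more brings it down. The lid's top face is then 81 mm above the origin.
- eye (a point): On the canister's axis, 89 mm above its origin: about the middle of the opening of the steel eye, an inverted U of 6 mm wire, 26 mm wide along the canister's x, 14 mm clear between its legs, open along y. It screws up and down: its crossbar's underside is 95 mm above the canister's origin, but up to 4 mm higher or lower each time; this reading does NOT show it, it is felt.
- lid_handle (a point): Middle of the lid's blue bar handle: 42 mm along the lid's x, 10 mm wide, 14 mm high, its middle 36 mm above the lid's underside and 38 mm to the +x side of the slot. The lid is a steel disc lying on the desk, 128 mm wide, 6 mm thick, 0.12 to 0.19 kg.
- lid_slot (a point): Middle of the slot through the lid, on its top face. Slot 32 mm along the lid's x, 12 mm along its y: it fits over the eye (26 x 6 mm, standing up to 31 mm above the rim) with 3 mm to spare all round when the lid's and canister's x agree or are opposite.
- hook_grip (a point): Middle of the hook's upright red grip, 26 mm above the hook's flat underside; 10 mm thick along the hook's x, 24 mm along its y, 44 mm high. Its axes are the hook's. In use the flat underside slides on the lid, which sinks as the wedge bites, so the grip must be let down with it.
- hook_tip (a point): Rounded tip of the hook, 2.75 mm above its underside (hook x = -1.5 mm, y = 50 mm from hook_centre).
- hook_centre (a point): Centre of the hook's arc (empty air), at its underside. With the lid's handle on the canister's +x side the hook goes in with this point 50 mm to the -x side of the eye, its tip moving to +y, turning counter-clockwise from above (lid the other way round: all turned by pi). It binds when 20 to 60 mm of the arc, from the tip, are through.
- hook: Flat dark steel arc of radius 50 mm about hook_centre (its origin), bar 5.5 mm wide, about 0.08 kg, lying flat. From the grip (+x of the origin) it runs counter-clockwise seen from above through 1.6 rad (80 mm) to the tip. A wedge: 5.5 mm high at the tip, 0.22 mm more per mm of arc towards the grip, 20 mm at most. It stays where it wedges.
- lid: The lid as a whole; its origin is the middle of its underside. While the wedge draws it down, the push along the arc grows to some 5 N; once it meets the rim it climbs steeply: at about 8 N the hook is tight.
- pipette_white: White pipette lying on the desk, 220 mm long; bystander.
- forceps: Steel forceps lying on the desk, 134 mm long; bystander.
- marker_black: Red and white marker lying on the desk, 135 mm long; bystander.
- reagent_bottle: Small white reagent bottle with red cap, 40 mm wide, 85 mm tall; bystander.
- culture_dish: Round clear dish with pink filling, 58 mm wide, 15 mm high, lying on the desk; bystander.
There are look-alikes about, which are no part of the job. Leave any brown look-alike of the lid alone.

How it is judged:
By the outcome, as a careful person would: the job done as asked, in the order asked, and still so for the second after the job is handed in, with the robot touching nothing.
It also fails if it takes over 72 s, if anything falls off the work surface, if the arm or the gripper's body presses on something with over 40 N, if the wrist force passes 120 N, or if a joint passes its speed limit or range.

## Working session

There is one attempt and no reset: what is moved stays moved. The work goes in short steps, Python scripts to look and compute and a tool call to move; the robot and the scene stay as the last step left them, time stands still between calls to the robot, and variables do not carry over. Pictures are saved under pics/ and viewed, about 8 in all and at most 12, crops included, and the job is handed in when it is done.

Besides the shell and the picture viewer there is one more tool, called as a command line: name --argument value ..., lists and objects as JSON in quotes. send_rows: Moves the arm, as the interface text tells. Its arguments: {"type":"object","properties":{"moves":{"type":"array","items":{"type":"array"}}},"required":["moves"]}

```bash
mkdir -p pics; ls
python3 - <<'E'
from workcell import readout,camera,get_calibration,bot
import cv2,numpy as np
for n in("scene","top"):
    im=camera(n); cv2.imwrite(f"pics/{n}0.png",im[:,:,::-1]); c=get_calibration(n)
    R=np.array(c['R']);print(n,c['fx'],c['cx'],c['cy'],"campos",-R.T@np.array(c['t']),R.round(3).tolist())
print(readout.get_obs())
E
```

```text
pics
scene 469.2176407540828 323.5466704534342 236.5350339294945 campos [ 0.04423017 -0.44089674  0.96912683] [[0.747, -0.665, -0.001], [-0.515, -0.577, -0.634], [0.421, 0.474, -0.773]]
top 461.45461437356624 310.4680522809538 246.64638835159076 campos [0.40671881 0.09127932 1.47148861] [[-0.016, -1.0, 0.002], [-0.995, 0.016, -0.097], [0.096, -0.003, -0.995]]
{'clock': 0.1, 'joint_pos': array([1.11301598e+00, 2.41359588e-01, 3.87005456e-03, 1.33520224e+00,
       1.32196612e-05, 1.57079584e+00]), 'joint_vel': array([-0.00025634, -0.00220309,  0.00293588, -0.00060818,  0.00046688,
       -0.00028739]), 'tau': array([-4.05349356e-04, -3.73135900e+01,  2.53010666e+01,  1.08670117e-02,
       -3.03815375e-05,  4.15403179e-06]), 'eef_pos': array([0.22078899, 0.44813901, 0.30309512]), 'tool_rot': array([ 2.26896449e-01,  9.73918427e-01, -9.21503146e-04, -2.21472423e-04]), 'ft_force': array([-0.15260071, -1.40237854,  0.69410046]), 'ft_torque': array([ 0.00892403, -0.00600036, -0.05073651]), 'grip_width': 0.08536619645329559}
```

View pics/scene0.png

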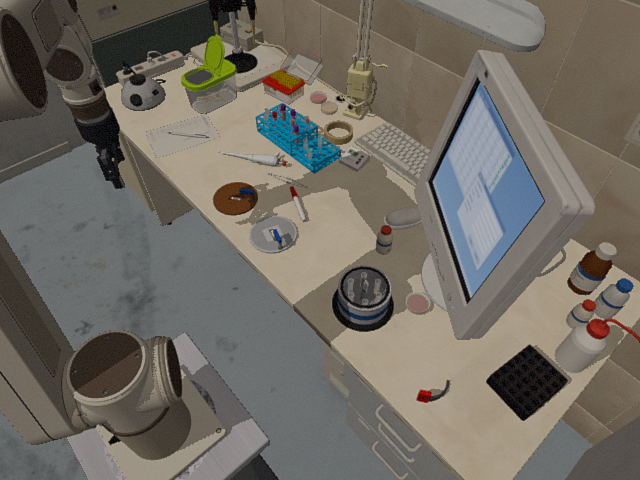

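View pics/top0.png

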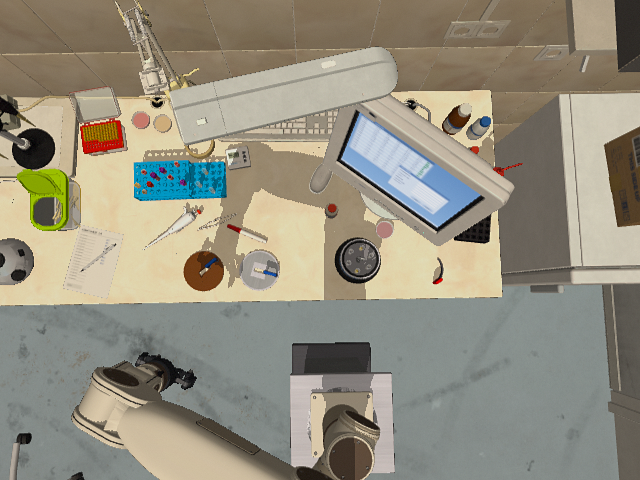

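Scene view: steel lid at (274,234), brown look-alike at (235,198), canister at (363,297), red-gripped hook at (433,393). In the top view they are at (260,270), (203,270), (358,260) and (438,271). I choose the steel lid and the only red-gripped arc, and check both in a crop.

Run:
```python
import cv2,numpy as np
s=cv2.imread("pics/scene0.png");t=cv2.imread("pics/top0.png")
def cr(im,u,v,h,w=None): 
    return cv2.resize(im[v-h:v+h,u-h:u+h],(264,264),interpolation=cv2.INTER_CUBIC)
a=np.hstack([cr(s,274,234,33),cr(s,363,295,36),cr(s,435,393,24)])
b=np.hstack([cr(t,260,270,24),cr(t,358,260,26),cr(t,438,271,20)])
cv2.imwrite("pics/crop0.png",np.vstack([a,b]))
```

```text
(no output)
```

View pics/crop0.png

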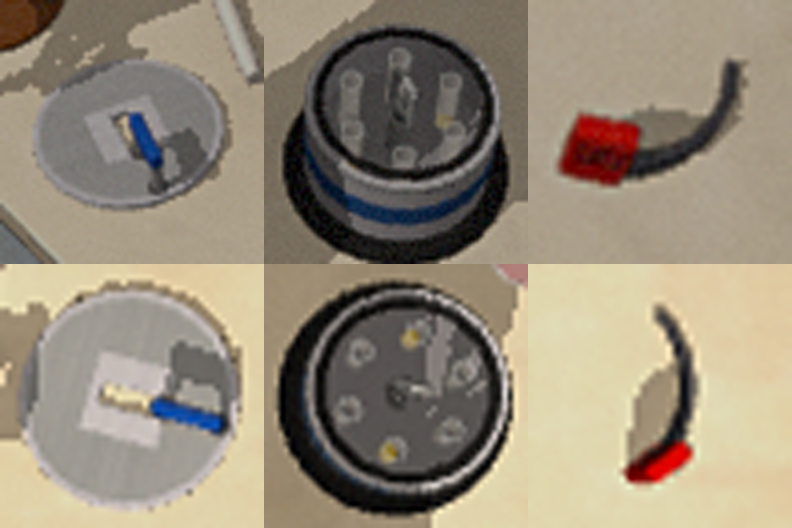

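```bash
cat > h.py <<'E'
import cv2,numpy as np
from workcell import readout,camera,get_calibration
C={n:get_calibration(n) for n in("scene","top")}
for c in C.values(): c['R']=np.array(c['R']);c['t']=np.array(c['t']);c['o']=-c['R'].T@c['t']
def ray(n,uv):
    c=C[n];uv=np.atleast_2d(uv).astype(float)
    d=np.c_[(uv[:,0]-c['cx'])/c['fx'],(uv[:,1]-c['cy'])/c['fy'],np.ones(len(uv))]@c['R']
    return c['o'],d
def onz(n,uv,z):
    o,d=ray(n,uv);return o+d*((z-o[2])/d[:,2])[:,None]
def tri(a,b):   # scene uv, top uv -> point, miss
    o1,d1=ray("scene",a);o2,d2=ray("top",b);d1=d1[0]/np.linalg.norm(d1);d2=d2[0]/np.linalg.norm(d2)
    s=np.linalg.lstsq(np.c_[d1,-d2],o2-o1,rcond=None)[0];p,q=o1+s[0]*d1,o2+s[1]*d2
    return (p+q)/2,np.linalg.norm(p-q)
def proj(n,X):
    c=C[n];p=np.atleast_2d(X)@c['R'].T+c['t'];return p[:,:2]/p[:,2:]*[c['fx'],c['fy']]+[c['cx'],c['cy']]
def mask(im,kind,box):  # im BGR, box u0,v0,u1,v1
    h=cv2.cvtColor(im,cv2.COLOR_BGR2HSV).astype(int);H,S,V=h[...,0],h[...,1],h[...,2]
    m={'blue':(abs(H-110)<15)&(S>130)&(V>60),'red':((H<8)|(H>172))&(S>150)&(V>80),
       'grey':(S<45)&(V>90),'dark':(V<75)}[kind]
    k=np.zeros(m.shape,bool);u0,v0,u1,v1=box;k[v0:v1,u0:u1]=1
    return (m&k).astype(np.uint8)
def big(m):
    cs=cv2.findContours(m,cv2.RETR_EXTERNAL,cv2.CHAIN_APPROX_NONE)[0];return max(cs,key=cv2.contourArea)[:,0].astype(float)
def cen(m): v,u=np.nonzero(m);return np.array([u.mean(),v.mean()]),len(u)
def axis(p): # pca
    w,v=np.linalg.eigh(np.cov(p.T));return v[:,-1],np.sqrt(w)
E
python3 - <<'E'
from h import *
s=cv2.imread("pics/scene0.png");t=cv2.imread("pics/top0.png")
B={'lid':((241,208,307,256),(238,247,284,293)),'hook':((410,375,460,410),(425,255,448,288))}
mb=[mask(i,'blue',b) for i,b in zip((s,t),B['lid'])]
a,b=cen(mb[0]),cen(mb[1]);print("handle",a,b,tri(a[0],b[0]))
for n,m in zip(C,mb):
    v,u=np.nonzero(m);p=onz(n,np.c_[u,v],.038)[:,:2];ax,w=axis(p);print(n,np.degrees(np.arctan2(ax[1],ax[0])),w,p.mean(0))
mr=[mask(i,'red',b) for i,b in zip((s,t),B['hook'])]
a,b=cen(mr[0]),cen(mr[1]);print("grip",a,b,tri(a[0],b[0]))
for n,i,bx in zip(C,(s,t),B['lid']):
    m=mask(i,'grey',bx);m=cv2.morphologyEx(m,cv2.MORPH_CLOSE,np.ones((3,3)));c=cv2.convexHull(big(m).astype(np.float32))[:,0]
    p=onz(n,c,.006)[:,:2].astype(np.float32);e=cv2.fitEllipse(p);print(n,"lid",e,cv2.minEnclosingCircle(p))
def cr(im,u,v,h): return cv2.resize(im[v-h:v+h,u-h:u+h],(390,390),interpolation=cv2.INTER_CUBIC)
out=np.vstack([np.hstack([cr(s,364,285,16),cr(t,360,258,12)])]);cv2.imwrite("pics/eye0.png",out)
for q in ((350,257),(372,257)):print(onz("top",q,.085))
E
```

```text
handle (array([277.06521739, 236.15217391]), 46) (array([269.63888889, 273.13888889]), 36) (array([0.46536678, 0.21480785, 0.03157185]), np.float64(8.32730834038332e-05))
scene 71.72710510826978 [0.00269081 0.01209682] [0.46253657 0.21035399]
top 74.02978015949998 [0.00256214 0.01175844] [0.46507149 0.21428138]
grip (array([423.54782609, 395.4173913 ]), 115) (array([437.7, 280.9]), 30) (array([ 0.43277135, -0.31013416,  0.02356208]), np.float64(0.0008762220118399345))
scene lid ((0.47178947925567627, 0.2486886829137802), (0.1292065680027008, 0.134757861495018), 107.15834045410156) ((0.4698396623134613, 0.24782222509384155), 0.06912938505411148)
top lid ((0.4760781228542328, 0.25105616450309753), (0.12660780549049377, 0.12739966809749603), 92.04141235351562) ((0.475962370634079, 0.2506616711616516), 0.06423811614513397)
[[ 0.50792334 -0.03213673  0.085     ]]
[[ 0.50688356 -0.09842442  0.085     ]]
```

View pics/eye0.png

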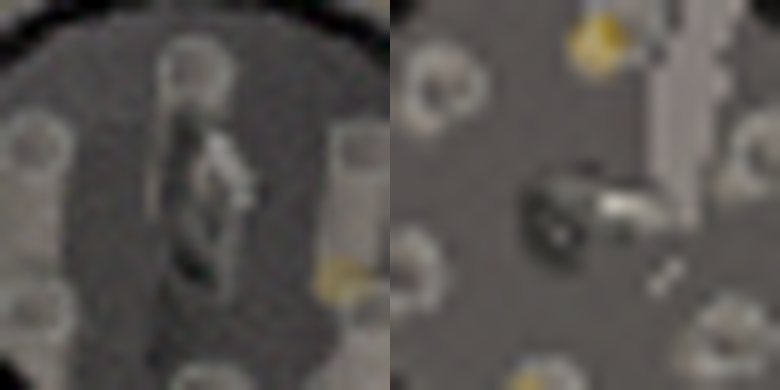

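The eye crop shows the crossbar in the top view (right) running about (545,185)–(665,215) in crop pixels. In the scene view it runs (205,130)–(250,205). That puts canister x near 70–76° azimuth.

Run:
```python
from h import *
s=cv2.imread("pics/scene0.png");t=cv2.imread("pics/top0.png")
for n,o,sc,pts in (("scene",(348,269),390/32,((205,130),(250,205))),("top",(348,246),390/24,((155,185),(275,215)))):
    uv=np.array(pts)/sc+o-.5
    p=onz(n,uv,.098);d=p[0]-p[1];print(n,uv.round(1).tolist(),p.round(4).tolist(),np.degrees(np.arctan2(d[1],d[0])),np.linalg.norm(d))
for n,i,bx in (("scene",s,(325,250,402,335)),("top",t,(330,232,386,288))):
  for th in (50,60,75):
    m=np.zeros(i.shape[:2],np.uint8);u0,v0,u1,v1=bx;m[v0:v1,u0:u1]=(i[v0:v1,u0:u1].max(2)<th)
    cs,h=cv2.findContours(m,cv2.RETR_CCOMP,cv2.CHAIN_APPROX_NONE)
    for c,hh in zip(cs,h[0]):
      if cv2.contourArea(c)>300:
        r=[]
        for z in (0,.010,.075,.0795):
            p=onz(n,c[:,0],z)[:,:2].astype(np.float32);e=cv2.fitEllipse(p);r.append((z,np.round(e[0],4).tolist(),np.round(e[1],3).tolist()))
        print(n,th,"hole" if hh[3]>=0 else "outer",r)
```

```text
scene [[364.3, 279.2], [368.0, 285.3]] [[0.5043, -0.0595, 0.098], [0.4988, -0.0765, 0.098]] 72.25025519534063 0.017921339866815444
top [[357.0, 256.9], [364.4, 258.7]] [[0.507, -0.052, 0.098], [0.5011, -0.0739, 0.098]] 75.00009724229567 0.022664809739117574
scene 50 outer [(0, [0.5108, -0.0575], [0.133, 0.152]), (0.01, [0.506, -0.0614], [0.131, 0.151]), (0.075, [0.4747, -0.0872], [0.122, 0.14]), (0.0795, [0.4726, -0.0889], [0.122, 0.14])]
scene 50 outer [(0, [0.5412, -0.0316], [0.117, 0.118]), (0.01, [0.5361, -0.0358], [0.116, 0.117]), (0.075, [0.5028, -0.0633], [0.108, 0.109]), (0.0795, [0.5005, -0.0652], [0.108, 0.108])]
scene 50 hole [(0, [0.5412, -0.032], [0.108, 0.11]), (0.01, [0.5361, -0.0362], [0.107, 0.109]), (0.075, [0.5028, -0.0636], [0.1, 0.101]), (0.0795, [0.5005, -0.0655], [0.099, 0.101])]
scene 60 outer [(0, [0.5077, -0.0592], [0.133, 0.143]), (0.01, [0.5029, -0.0632], [0.132, 0.141]), (0.075, [0.4718, -0.0888], [0.123, 0.132]), (0.0795, [0.4697, -0.0905], [0.122, 0.131])]
scene 60 outer [(0, [0.5412, -0.0316], [0.118, 0.119]), (0.01, [0.5361, -0.0358], [0.117, 0.118]),
[... 1043 characters left out ...]
706], [0.113, 0.115]), (0.01, [0.5082, -0.0695], [0.112, 0.114]), (0.075, [0.5037, -0.0623], [0.107, 0.109]), (0.0795, [0.5033, -0.0619], [0.107, 0.109])]
top 60 hole [(0, [0.5095, -0.0707], [0.105, 0.106]), (0.01, [0.5088, -0.0696], [0.105, 0.106]), (0.075, [0.5042, -0.0624], [0.1, 0.101]), (0.0795, [0.5039, -0.0619], [0.1, 0.101])]
top 75 outer [(0, [0.5054, -0.0652], [0.133, 0.134]), (0.01, [0.5048, -0.0642], [0.132, 0.133]), (0.075, [0.5004, -0.0573], [0.126, 0.127]), (0.0795, [0.5001, -0.0568], [0.126, 0.126])]
top 75 hole [(0, [0.5095, -0.0711], [0.104, 0.106]), (0.01, [0.5088, -0.07], [0.103, 0.105]), (0.075, [0.5043, -0.0628], [0.098, 0.1]), (0.0795, [0.5039, -0.0623], [0.098, 0.1])]
```

```bash
cat >> h.py <<'E'
from scipy.spatial.transform import Rotation as Ro
def delta(pos,az):  # world TCP target, tool-x azimuth deg (tool down)
    o=readout.get_obs();R=Ro.from_quat(o['tool_rot']);p=o['eef_pos']
    a=np.radians(az);T=Ro.from_matrix(np.c_[[np.cos(a),np.sin(a),0],[np.sin(a),-np.cos(a),0],[0,0,-1]])
    print("shift",(R.inv().apply(np.array(pos)-p)*1e3).round(1),"turn",(R.inv()*T).as_rotvec().round(3))
def st():
    o=readout.get_obs();x=Ro.from_quat(o['tool_rot']).as_matrix()
    print("t",round(o['clock'],2),"p",o['eef_pos'].round(4),"az",np.degrees(np.arctan2(x[1,0],x[0,0])).round(1),"z",x[:,2].round(3),"F",o['ft_force'].round(1),"M",o['ft_torque'].round(2),"w",round(o['grip_width'],4),"q",o['joint_pos'].round(2))
E
python3 - <<'E'
from h import *
delta((.465,.214,.19),73.2)
print(tri((468,335),(440,243)),onz("top",[(471,242)],.1))
# hook: arc pixels + grip
s=cv2.imread("pics/scene0.png");t=cv2.imread("pics/top0.png")
for n,i,bx in (("scene",s,(415,375,456,408)),("top",t,(430,254,446,286))):
    m=mask(i,'dark',bx);v,u=np.nonzero(m);p=onz(n,np.c_[u,v],.007)[:,:2]
    print(n,len(p),p[p[:,0].argmax()],p[p[:,0].argmin()])
    A=np.c_[2*p,np.ones(len(p))];x=np.linalg.lstsq(A,(p**2).sum(1),rcond=None)[0];print(" circ",x[:2],np.sqrt(x[2]+x[0]**2+x[1]**2))
    # radius fixed
    from scipy.optimize import least_squares
    r=least_squares(lambda c:np.hypot(*(p-c).T)-.05,x[:2]);print(" fix",r.x,np.sqrt(np.mean(r.fun**2)))
    d=p-r.x;a=np.unwrap(np.sort(np.arctan2(d[:,1],d[:,0])));print(" ang",np.degrees(a[[0,-1]]))
E
```

```text
shift [-322.5 -101.9  113.3] turn [-2.000e-03  1.000e-03  1.406e+00]
(array([ 0.54601276, -0.29873725,  0.12324775]), np.float64(0.011267956314637981)) [[ 0.5461175  -0.39381391  0.1       ]]
scene 103 [ 0.50150592 -0.32166389] [ 0.43115203 -0.30760635]
 circ [ 0.47186171 -0.29137826] 0.03988494142121933
 fix [ 0.47437273 -0.28026763] 0.002086704911052594
 ang [-150.34071696  -56.75715627]
top 43 [ 0.502846   -0.31895422] [ 0.43320616 -0.30647939]
 circ [ 0.47239225 -0.28866017] 0.041163341230802876
 fix [ 0.47433357 -0.27895107] 0.0017482618547090456
 ang [-146.20392798  -54.52044686]
```

send_rows --moves '[[[-322, -102, 113], [0, 0, 1.406], 60], [[-322, -102, 113], [0, 0, 1.406], 60], [[-322, -102, 113], [0, 0, 1.406], 60], [[-322, -102, 113], [0, 0, 1.406], 60], [[-322, -102, 113], [0, 0, 1.406], 60], [[-322, -102, 113], [0, 0, 1.406], 60], [[-322, -102, 113], [0, 0, 1.406], 60], [[-322, -102, 113], [0, 0, 1.406], 60], [[-322, -102, 113], [0, 0, 1.406], 60], [[-322, -102, 113], [0, 0, 1.406], 60], [[-322, -102, 113], [0, 0, 1.406], 60], [[-322, -102, 113], [0, 0, 1.406], 60]]'

```text
clock: 1.1
eef_pos: [0.4645, 0.2131, 0.1893]
tool_rot: [0.805, 0.594, -0.002, 0.0]
ft_force: [0.3, -0.0, -0.2]
grip_width: 0.0601
```

Run:
```python
from h import *
st();delta((.465,.214,.090),73.2)
```

```text
t 1.1 p [0.4645 0.2131 0.1893] az 72.8 z [-0.003 -0.002 -1.   ] F [ 0.3 -0.  -0.2] M [-0.   -0.05  0.  ] w 0.0601 q [ 0.43  0.34 -0.16  1.07 -0.    2.3 ]
shift [ 1.3  0.4 99.3] turn [-0.002  0.003 -0.006]
```

send_rows --moves '[[[1, 0, 30], [0, 0, -0.006], 60], [[1, 0, 60], [0, 0, -0.006], 60], [[1, 0, 80], [0, 0, -0.006], 60], [[1, 0, 90], [0, 0, -0.006], 60], [[1, 0, 98], [0, 0, -0.006], 60], [[1, 0, 98], [0, 0, -0.006], 60], [[1, 0, 98], [0, 0, -0.006], 40]]'

```text
clock: 1.68
eef_pos: [0.4649, 0.214, 0.0917]
tool_rot: [0.803, 0.596, -0.002, 0.0]
ft_force: [0.3, 0.2, -0.3]
grip_width: 0.0492
```

Run:
```python
from h import *
st();delta((.465,.214,.090),73.2)
s=camera("scene");t=camera("top");s=s[:,:,::-1];t=t[:,:,::-1]
cv2.imwrite("pics/g1.png",np.hstack([cv2.resize(i,(400,400),interpolation=cv2.INTER_CUBIC) for i in (s[194:274,234:314],t[235:305,225:295])]))
```

```text
t 1.68 p [0.4649 0.214  0.0917] az 73.2 z [-0.002 -0.002 -1.   ] F [ 0.3  0.2 -0.3] M [-0.02 -0.03 -0.02] w 0.0492 q [ 0.43  0.46 -0.28  0.83 -0.    2.3 ]
shift [0.  0.1 1.7] turn [-0.002  0.003 -0.   ]
```

View pics/g1.png

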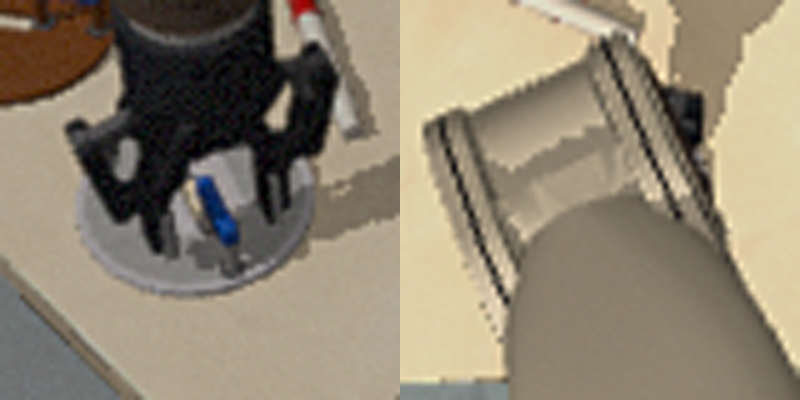

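The fingers straddle the blue bar at crop (215,210), and the top view is hidden by the arm. Closing now.

send_rows --moves '[[[0, 0, 0], [0, 0, 0], 30], [[0, 0, 0], [0, 0, 0], 20], [[0, 0, 0], [0, 0, 0], 14], [[0, 0, 0], [0, 0, 0], 9], [[0, 0, 0], [0, 0, 0], 5], [[0, 0, 0], [0, 0, 0], 0], [[0, 0, 0], [0, 0, 0], 0], [[0, 0, 0], [0, 0, 0], 0], [[0, 0, -10], [0, 0, 0], 0], [[0, 0, -25], [0, 0, 0], 0], [[0, 0, -40], [0, 0, 0], 0], [[0, 0, -40], [0, 0, 0], 0]]'

```text
clock: 2.78
eef_pos: [0.4669, 0.2149, 0.1353]
tool_rot: [0.803, 0.596, 0.002, 0.001]
ft_force: [0.9, 0.6, -1.5]
grip_width: 0.0087
```

Run:
```python
from h import *
st()
a=np.radians(73.2);h=np.array([-np.cos(a),-np.sin(a)])*.038
print(h);delta((.5025+h[0],-.0633+h[1],.25),73.4)
```

```text
t 2.78 p [0.4669 0.2149 0.1353] az 73.2 z [ 0.004  0.    -1.   ] F [ 0.9  0.6 -1.5] M [-0.07 -0.07 -0.07] w 0.0087 q [ 0.43  0.4  -0.23  0.93 -0.    2.3 ]
[-0.01098321 -0.03637814]
shift [-293.9  115.  -114.7] turn [ 0.003 -0.001 -0.004]
```

send_rows --moves '[[[0, 0, -40], [0, 0, 0], 0], [[0, 0, -80], [0, 0, 0], 0], [[-25, 10, -95], [0, 0, 0], 0], [[-55, 22, -95], [0, 0, 0], 0], [[-90, 35, -95], [0, 0, 0], 0], [[-125, 50, -95], [0, 0, 0], 0], [[-160, 64, -95], [0, 0, 0], 0], [[-195, 78, -95], [0, 0, 0], 0], [[-230, 91, -95], [0, 0, 0], 0], [[-260, 103, -95], [0, 0, 0], 0], [[-280, 110, -95], [0, 0, 0], 0], [[-294, 115, -95], [0, 0, 0], 0]]'

```text
clock: 3.78
eef_pos: [0.491, -0.1023, 0.2294]
tool_rot: [0.804, 0.595, 0.001, 0.001]
ft_force: [0.0, 1.3, -1.2]
grip_width: 0.0086
```

send_rows --moves '[[[0, 0, 0], [0, 0, 0], 0], [[0, 0, 0], [0, 0, 0], 0]]'

```text
clock: 3.95
eef_pos: [0.4904, -0.1031, 0.2284]
tool_rot: [0.805, 0.594, 0.0, -0.0]
ft_force: [0.2, 1.1, -1.7]
grip_width: 0.0085
```

Run:
```python
from h import *
st()
a=np.radians(73.2);h=np.array([-np.cos(a),-np.sin(a)])*.038
delta((.5025+h[0],-.0633+h[1],.20),73.4)
s=camera("scene");t=camera("top");s=s[:,:,::-1];t=t[:,:,::-1]
cv2.imwrite("pics/s2.png",s);cv2.imwrite("pics/t2.png",t)
cv2.imwrite("pics/g2.png",np.hstack([cv2.resize(i,(400,400),interpolation=cv2.INTER_CUBIC) for i in (s[220:340,305:425],t[220:300,315:395])]))
```

```text
t 3.95 p [ 0.4904 -0.1031  0.2284] az 72.9 z [ 0.  0. -1.] F [ 0.2  1.1 -1.7] M [-0.07 -0.01  0.04] w 0.0085 q [-0.21  0.29 -0.13  1.15  0.    1.66]
shift [ 3.6  0.  28.4] turn [ 0.    -0.001 -0.009]
```

View pics/g2.png

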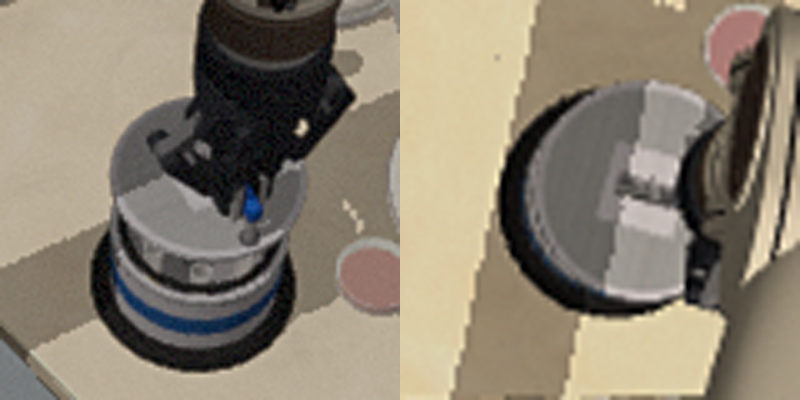

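```bash
cat >> h.py <<'E'
def edgecirc(im,n,c0,z,r,azs,w=.010):
    """robust centre of circle radius r at height z from radial gradient maxima"""
    from scipy.optimize import least_squares
    g=cv2.GaussianBlur(im.max(2).astype(np.float32),(0,0),.7);pts=[]
    rr=np.arange(r-w,r+w,.0005)
    for a in np.radians(azs):
        X=np.c_[c0[0]+rr*np.cos(a),c0[1]+rr*np.sin(a),np.full(len(rr),z)];uv=proj(n,X).astype(np.float32)
        v=cv2.remap(g,uv[:,:1].copy(),uv[:,1:].copy(),cv2.INTER_LINEAR)[:,0]
        d=np.abs(np.gradient(v));k=d.argmax()
        if d[k]>1.2: pts.append(X[k,:2])
    p=np.array(pts);q=least_squares(lambda c:np.hypot(*(p-c).T)-r,c0,loss='soft_l1',f_scale=.001)
    print(n,"centre",q.x.round(4),"n",len(p),"res mm",(q.fun*1e3).round(1))
    return q.x
E
python3 - <<'E'
from h import *
s=cv2.imread("pics/s2.png");t=cv2.imread("pics/t2.png")
z=.2284-.0917+.006;print("z",z)
a=np.radians(72.9);c0=np.array([.4904+.038*np.cos(a),-.1031+.038*np.sin(a)]);print("pred",c0)
edgecirc(t,"top",c0,z,.064,range(0,180,8))
edgecirc(s,"scene",c0,z,.064,list(range(65,270,8)))
s0=cv2.imread("pics/scene0.png");t0=cv2.imread("pics/top0.png")
for n,i in(("top",t0),("scene",s0)): edgecirc(i,n,np.array([.475,.250]),.006,.064,range(0,360,12))
sub=t[250:266,355:375].max(2);print(sub)
E
```

```text
z 0.1427
pred [ 0.50157353 -0.06677987]
top centre [ 0.5001 -0.061 ] n 23 res mm [-4.7 -3.5 -1.9  3.8  2.5  4.6  6.4 -2.8 -1.9 -1.  -0.4  0.8  1.1  0.5
  0.6 -0.2  0.1 -1.  -2.5 -3.4 -3.2  6.   7.3]
scene centre [ 0.4987 -0.0695] n 26 res mm [-0.8 -1.5 -0.3 -0.1 -0.  -0.5 -1.  -1.5 -1.  -0.6  0.3  1.8  1.3 -0.2
  1.3  0.9  0.1 -1.2  2.1 -1.  -2.  -0.9 -0.8 -4.1 -0.3 -0.5]
top centre [0.4806 0.2485] n 30 res mm [-0.1  1.9  3.1 -0.9 -7.3 -5.2 -8.  -8.3 -5.6 -0.6  0.3  6.5  2.   3.7
  3.8 -1.9  0.2 -2.4  0.3 -2.7 -4.3 -3.  -5.7 -0.4  2.   0.5 -0.3 -0.4
  0.3 -0.3]
scene centre [0.4755 0.2446] n 30 res mm [ 1.7  1.3  2.9 -2.1 11.8 -1.5 12.  -4.7 -3.1 12.3  1.5  1.  -2.3  3.4
  3.8  3.7  2.6  2.5  0.4  0.9 -0.4 -0.5 -0.8 -0.4  2.7  0.1  2.2  0.5
  3.   1.6]
[[104 105 108 132 129 128 126 195 192 195 184 182 159 151 152 156 165  56
   14  27]
 [105 104 121 132 129 130 194 195 195 197 195 192 188 189 182 163 100  15
   19  31]
 [105 103 125 131 129 128 200 193 194 197 195 193 192 195 195 200  48   6
   29  31]
 [106 110 130 129 132 130 198 195 196 196 194 191 190 196 199 206  31  11
   30  3
[... 323 characters left out ...]
  11  21
   35  37]
 [121 133 126  78  82  84  92  97 102  96 115 128  81 101  84  31  12  13
   35  33]
 [124 133 132 126 121 189 109  60  59  67 108 129  79  80  71  38  13  13
   34  35]
 [133 131 133 133 195 199 197 193 168 118 105  87  76  66  69  63  10  15
   23  32]
 [134 130 134 128 138 198 201 198 198 191 191 183 162 117 132  62   9  16
   25  31]
 [135 132 133 132 191 200 201 195 195 197 196 199 199 193 200 158  71   9
   14  37]
 [129 136 131 129 201 201 200 197 193 194 197 198 198 199 200 185  84   5
   12  23]
 [106 105 109 123 190 201 200 199 194 195 198 198 197 198 197 166 155  36
    7  13]
 [103 101  99 150 158 173 166 187 195 197 200 197 198 197 194 157 159  80
    0  13]]
```

Run:
```python
from h import *
print(onz("top",[(363.2,257.7),(357.6,256.0)],.1427))
```

```text
[[ 0.50108835 -0.06506226  0.1427    ]
 [ 0.50626181 -0.0490201   0.1427    ]]
```

send_rows --moves '[[[4, 1, 0], [0, 0, -0.005], 0], [[4, 1, 8], [0, 0, -0.005], 0], [[4, 1, 16], [0, 0, -0.005], 0], [[4, 1, 22], [0, 0, -0.005], 0], [[4, 1, 25], [0, 0, -0.005], 0], [[4, 1, 25], [0, 0, -0.005], 0], [[4, 1, 25], [0, 0, -0.005], 0]]'

```text
clock: 4.63
eef_pos: [0.4925, -0.098, 0.2034]
tool_rot: [0.802, 0.597, 0.0, -0.0]
ft_force: [-0.4, 0.7, -1.6]
grip_width: 0.0087
```

Run:
```python
from h import *
st()
s=camera("scene");t=camera("top");s=s[:,:,::-1];t=t[:,:,::-1]
cv2.imwrite("pics/s3.png",s);cv2.imwrite("pics/t3.png",t)
z=.1127+.006
edgecirc(s,"scene",np.array([.5015,-.065]),z,.064,list(range(65,270,8)))
print(t[250:266,353:375].max(2))
cv2.imwrite("pics/g3.png",np.hstack([cv2.resize(i,(400,400),interpolation=cv2.INTER_CUBIC) for i in (s[250:330,325:405],t[240:276,344:380])]))
```

```text
t 4.63 p [ 0.4925 -0.098   0.2034] az 73.3 z [ 0.     0.001 -1.   ] F [-0.4  0.7 -1.6] M [-0.03 -0.06 -0.02] w 0.0087 q [-0.2   0.31 -0.17  1.09  0.    1.67]
scene centre [ 0.4975 -0.0663] n 26 res mm [ 2.   0.   1.5  2.  -0.   0.4  0.3  0.2 -0.4 -1.4  0.6 -0.9 -4.8  4.9
 -1.4 -1.6  0.3  3.8 -2.6  5.   4.8  4.1  3.5  6.9 -1.1 -2. ]
[[104 102 121 132 131 130 127 125 195 194 182 159 162 151 151 159  60  13
   29  37 104  80]
 [106 103 129 130 130 129 130 191 200 197 193 191 191 184 181 173  11  20
   34  47 121  65]
 [105 108 132 128 132 129 128 199 199 197 192 191 193 194 198 161   4  25
   32  56 121  88]
 [104 115 133 131 134 131 127 202 199 195 193 191 195 198 203  76  10  32
   30  59 110  91]
 [102 122 132  99 108 122 125 207 201 198 193 191 195 198 207  13  12  29
   30  63 109  85]
 [104 132 133  88  84  81  90 165 183 153 197 194 199 199 165   0  19  31
   34  68 109  76]
 [108 134 126  84  74  78  70  75  99 127 151 178 184 204 160   8  19  34
   32  66 107  73]
 [124 133 121  65  75  99  99  95  85  95 117 105 137 155  64  15  16  33
   35  66 119  76]
 [125 133 121  65  63  76  83  87  96 101 101  96 116  97  36  13  16  31
   34  42 109  86]
 [132 133 133 127 119 111 122  83  72  53  62  71 111  88  45  17  10  31
   35  38  93  88]
 [134 131 133 132 129 129 200 192 166 109  83  79  80  91  78  15  12  28
   33  29  91  85]
 [131 133 132 133 128 131 204 200 194 192 194 184 168 178 101  23  21  21
   35  46  92  90]
 [132 134 133 131 127 131 203 198 195 195 198 196 196 200 194  88  16  20
   33  28  53  32]
 [127 136 133 131 129 199 199 194 194 194 201 196 198 198 200 153  11  20
   25  48  65  83]
 [104 106 112 123 125 208 200 194 196 194 198 199 197 196 185 158  80  16
   23  69  89  88]
 [105 102 100 103 151 141 169 188 198 201 197 201 200 196 174 156 153  14
   24  89  87  85]]
```

View pics/g3.png

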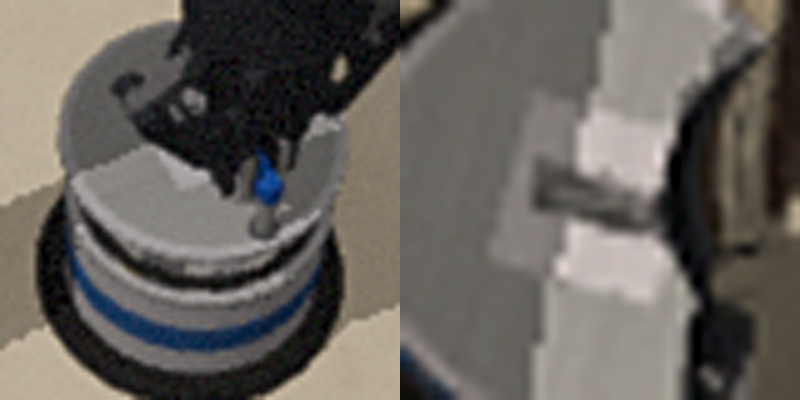

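send_rows --moves '[[[-1, 0, 2], [0, 0, 0], 0], [[-1, 0, 4], [0, 0, 0], 0], [[-1, 0, 6], [0, 0, 0], 0], [[-1, 0, 8], [0, 0, 0], 0], [[-1, 0, 10], [0, 0, 0], 0], [[-1, 0, 12], [0, 0, 0], 0], [[-1, 0, 12], [0, 0, 0], 0]]'

```text
clock: 5.32
eef_pos: [0.4924, -0.0991, 0.1914]
tool_rot: [0.802, 0.597, 0.0, -0.0]
ft_force: [-0.1, 0.2, -2.2]
grip_width: 0.0086
```

send_rows --moves '[[[0, 0, 1], [0, 0, 0], 0], [[0, 0, 2], [0, 0, 0], 0], [[0, 0, 3], [0, 0, 0], 0], [[0, 0, 4], [0, 0, 0], 0], [[0, 0, 4], [0, 0, 0], 0]]'

```text
clock: 5.73
eef_pos: [0.4923, -0.0991, 0.1872]
tool_rot: [0.802, 0.597, 0.0, -0.0]
ft_force: [0.6, -0.0, -2.3]
grip_width: 0.0085
```

send_rows --moves '[[[0, 0, 1], [0, 0, 0], 0], [[0, 0, 2], [0, 0, 0], 0], [[0, 0, 3], [0, 0, 0], 0], [[0, 0, 4], [0, 0, 0], 0], [[0, 0, 4], [0, 0, 0], 0]]'

```text
clock: 6.15
eef_pos: [0.4921, -0.0991, 0.183]
tool_rot: [0.802, 0.597, 0.0, -0.0]
ft_force: [0.9, -0.2, -1.9]
grip_width: 0.0084
```

send_rows --moves '[[[0, 0, 2], [0, 0, 0], 0], [[0, 0, 4], [0, 0, 0], 0], [[0, 0, 6], [0, 0, 0], 0], [[0, 0, 8], [0, 0, 0], 0], [[0, 0, 10], [0, 0, 0], 0], [[0, 0, 10], [0, 0, 0], 0]]'

```text
clock: 6.65
eef_pos: [0.492, -0.099, 0.1725]
tool_rot: [0.802, 0.597, -0.0, -0.001]
ft_force: [-0.8, 0.4, -1.6]
grip_width: 0.0085
```

send_rows --moves '[[[0, 0, 0.7], [0, 0, 0], 0], [[0, 0, 1.4], [0, 0, 0], 0], [[0, 0, 2.1], [0, 0, 0], 0], [[0, 0, 2.8], [0, 0, 0], 0], [[0, 0, 2.8], [0, 0, 0], 0]]'

```text
clock: 7.07
eef_pos: [0.4921, -0.0991, 0.17]
tool_rot: [0.802, 0.597, 0.0, -0.0]
ft_force: [-1.3, 0.3, 1.6]
grip_width: 0.0085
```

send_rows --moves '[[[0, 0, 0], [0, 0, 0], 10], [[0, 0, 0], [0, 0, 0], 15], [[0, 0, 0], [0, 0, 0], 25], [[0, 0, 0], [0, 0, 0], 35], [[0, 0, 0], [0, 0, 0], 35], [[0, 0, -10], [0, 0, 0], 35], [[0, 0, -30], [0, 0, 0], 35], [[0, 0, -60], [0, 0, 0], 35], [[0, 0, -90], [0, 0, 0], 35], [[-30, 0, -90], [0, 0, 0], 35], [[-70, 0, -90], [0, 0, 0], 35], [[-110, 0, -90], [0, 0, 0], 35]]'

```text
clock: 8.07
eef_pos: [0.4609, -0.205, 0.2618]
tool_rot: [0.801, 0.598, 0.001, 0.001]
ft_force: [0.7, -0.2, 0.5]
grip_width: 0.0352
```

Run:
```python
from h import *
st(); delta((.4326,-.3085,.19),125)
s=camera("scene");t=camera("top");s=s[:,:,::-1];t=t[:,:,::-1]
cv2.imwrite("pics/s4.png",s);cv2.imwrite("pics/t4.png",t)
cv2.imwrite("pics/g4.png",np.hstack([cv2.resize(i,(400,400),interpolation=cv2.INTER_CUBIC) for i in (s[250:330,325:405],t[235:285,335:385])]))
```

```text
t 8.07 p [ 0.4609 -0.205   0.2618] az 73.5 z [ 0.003 -0.    -1.   ] F [ 0.7 -0.2  0.5] M [-0.04 -0.03  0.01] w 0.0352 q [-0.42  0.27 -0.07  1.23  0.    1.44]
shift [-107.3    2.1   71.8] turn [ 0.003  0.001 -0.899]
```

View pics/g4.png

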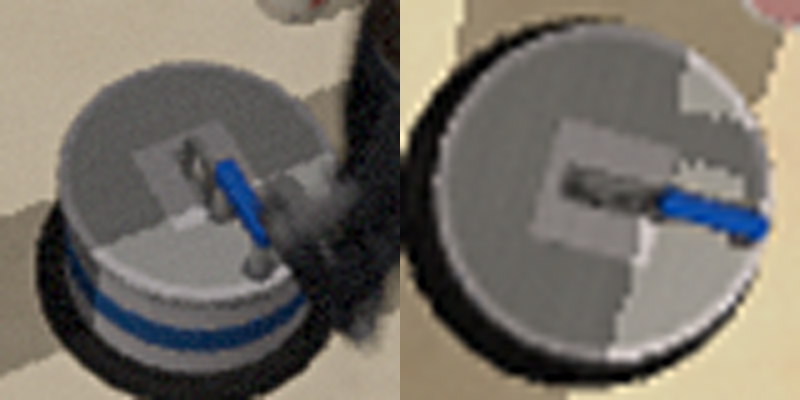

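The lid is seated with the eye up through the slot: scene crop (200,170), top crop (610,188), handle towards −y. On to the hook.

send_rows --moves '[[[-30, 0, 10], [0, 0, -0.12], 35], [[-60, 1, 30], [0, 0, -0.24], 35], [[-90, 2, 50], [0, 0, -0.36], 35], [[-107, 2, 72], [0, 0, -0.48], 35], [[-107, 2, 72], [0, 0, -0.6], 35], [[-107, 2, 72], [0, 0, -0.72], 35], [[-107, 2, 90], [0, 0, -0.84], 35], [[-107, 2, 100], [0, 0, -0.9], 35], [[-107, 2, 110], [0, 0, -0.9], 35], [[-107, 2, 110], [0, 0, -0.9], 35]]'

```text
clock: 9.0
eef_pos: [0.429, -0.3108, 0.1494]
tool_rot: [0.466, 0.885, -0.0, -0.001]
ft_force: [-0.3, -0.4, -0.5]
grip_width: 0.0348
```

Run:
```python
from h import *
st(); delta((.4328,-.309,.083),125)
s=camera("scene");t=camera("top");s=s[:,:,::-1];t=t[:,:,::-1]
cv2.imwrite("pics/s5.png",s)
cv2.imwrite("pics/g5.png",np.hstack([cv2.resize(i,(400,400),interpolation=cv2.INTER_CUBIC) for i in (s[345:425,390:470],t[240:300,410:470])]))
# refine top-view grip base/arc of hook with clean lid-free picture t4
```

```text
t 9.0 p [ 0.429  -0.3108  0.1494] az 124.4 z [-0.002  0.001 -1.   ] F [-0.3 -0.4 -0.5] M [0.03 0.04 0.03] w 0.0348 q [-0.63  0.42 -0.17  0.99 -0.    0.34]
shift [-0.7  4.2 66.4] turn [-0.001 -0.002 -0.011]
```

View pics/g5.png

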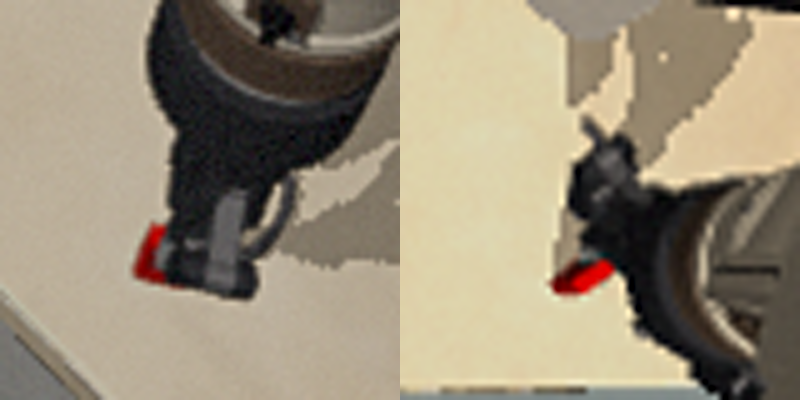

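send_rows --moves '[[[-1, 4, 15], [0, 0, -0.011], 35], [[-1, 4, 30], [0, 0, -0.011], 35], [[-1, 4, 45], [0, 0, -0.011], 35], [[-1, 4, 55], [0, 0, -0.011], 35], [[-1, 4, 62], [0, 0, -0.011], 35], [[-1, 4, 66], [0, 0, -0.011], 35], [[-1, 4, 66], [0, 0, -0.011], 35]]'

```text
clock: 9.68
eef_pos: [0.4337, -0.3101, 0.0848]
tool_rot: [0.461, 0.887, -0.0, -0.0]
ft_force: [0.1, -0.0, 0.8]
grip_width: 0.0348
```

Run:
```python
from h import *
st()
s=camera("scene");s=s[:,:,::-1]
cv2.imwrite("pics/g6.png",cv2.resize(s[350:425,380:480],(800,600),interpolation=cv2.INTER_CUBIC))
```

```text
t 9.68 p [ 0.4337 -0.3101  0.0848] az 125.0 z [-0.    -0.001 -1.   ] F [ 0.1 -0.   0.8] M [0.01 0.01 0.01] w 0.0348 q [-0.62  0.5  -0.23  0.84 -0.    0.34]
```

View pics/g6.png

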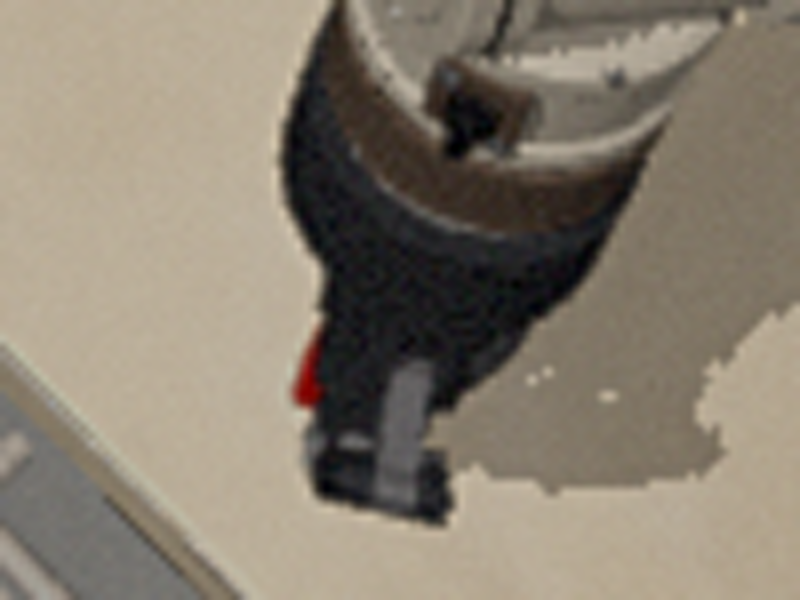

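Only the grip's edge shows, at crop (310,370), beside the near finger. The 3.7 px offset to the finger centre matches what the viewing angle predicts, so I'm closing.

send_rows --moves '[[[0, 0, 1], [0, 0, 0], 25], [[0, 0, 1], [0, 0, 0], 17], [[0, 0, 1], [0, 0, 0], 12], [[0, 0, 1], [0, 0, 0], 8], [[0, 0, 1], [0, 0, 0], 4], [[0, 0, 1], [0, 0, 0], 0], [[0, 0, 1], [0, 0, 0], 0], [[0, 0, 1], [0, 0, 0], 0]]'

```text
clock: 10.4
eef_pos: [0.4343, -0.3106, 0.085]
tool_rot: [0.461, 0.887, -0.001, 0.001]
ft_force: [-0.2, 0.3, 5.6]
grip_width: 0.0094
```

Run:
```python
from h import *
st()
```

```text
t 10.4 p [ 0.4343 -0.3106  0.085 ] az 125.0 z [ 0.001 -0.002 -1.   ] F [-0.2  0.3  5.6] M [ 0.04  0.11 -0.06] w 0.0094 q [-0.62  0.5  -0.23  0.84 -0.    0.34]
```

send_rows --moves '[[[0, 0, -5], [0, 0, 0], 0], [[0, 0, -20], [0, 0, 0], 0], [[0, 0, -50], [0, 0, 0], 0], [[0, 0, -80], [0, 0, 0], 0], [[0, 0, -110], [0, 0, 0], 0], [[0, 0, -145], [0, 0, 0], 0], [[0, 0, -145], [0, 0, 0], 0]]'

```text
clock: 10.98
eef_pos: [0.4366, -0.3122, 0.2371]
tool_rot: [0.461, 0.887, -0.001, 0.007]
ft_force: [0.9, -0.2, -0.6]
grip_width: 0.009
```

Run:
```python
from h import *
st(); delta((.4776,.0156,.23),51.7)
```

```text
t 10.98 p [ 0.4366 -0.3122  0.2371] az 125.0 z [ 0.011 -0.009 -1.   ] F [ 0.9 -0.2 -0.6] M [-0.06 -0.07 -0.  ] w 0.009 q [-0.62  0.34 -0.03  1.18 -0.    0.34]
shift [244.9 221.7   4.7] turn [0.012 0.009 1.28 ]
```

send_rows --moves '[[[20, 18, 0], [0, 0, 0.107], 0], [[41, 37, 0], [0, 0, 0.214], 0], [[62, 55, 0], [0, 0, 0.32], 0], [[82, 74, 0], [0, 0, 0.427], 0], [[102, 92, 0], [0, 0, 0.534], 0], [[122, 111, 0], [0, 0, 0.64], 0], [[143, 129, 0], [0, 0, 0.747], 0], [[163, 148, 0], [0, 0, 0.854], 0], [[184, 166, 0], [0, 0, 0.96], 0], [[204, 185, 0], [0, 0, 1.067], 0], [[225, 203, 0], [0, 0, 1.173], 0], [[245, 222, 4], [0, 0, 1.28], 0]]'

```text
clock: 11.98
eef_pos: [0.4777, 0.0173, 0.2309]
tool_rot: [0.901, 0.434, 0.003, 0.006]
ft_force: [-0.2, 0.3, -0.8]
grip_width: 0.0095
```

send_rows --moves '[[[0, 0, 0], [0, 0, 0], 0], [[0, 0, 0], [0, 0, 0], 0]]'

```text
clock: 12.15
eef_pos: [0.4773, 0.0186, 0.2303]
tool_rot: [0.9, 0.435, 0.003, 0.006]
ft_force: [-0.4, 0.3, -1.2]
grip_width: 0.009
```

Run:
```python
from h import *
st(); delta((.4776,.0156,.19),51.7)
```

```text
t 12.15 p [0.4773 0.0186 0.2303] az 51.6 z [ 0.01  -0.009 -1.   ] F [-0.4  0.3 -1.2] M [-0.    0.07  0.04] w 0.009 q [ 0.04  0.24 -0.2   1.13 -0.01  2.28]
shift [-2.1  1.5 40.3] turn [ 0.014  0.001 -0.001]
```

send_rows --moves '[[[-2, 1.5, 15], [0.014, 0, 0], 0], [[-2, 1.5, 30], [0.014, 0, 0], 0], [[-2, 1.5, 40], [0.014, 0, 0], 0], [[-2, 1.5, 45], [0.014, 0, 0], 0], [[-2, 1.5, 45], [0.014, 0, 0], 0], [[-2, 1.5, 45], [0.014, 0, 0], 0]]'

```text
clock: 12.65
eef_pos: [0.4774, 0.0147, 0.1848]
tool_rot: [0.9, 0.435, -0.001, -0.0]
ft_force: [0.4, -0.2, -1.9]
grip_width: 0.0089
```

Run:
```python
from h import *
st()
s=camera("scene");t=camera("top");s=s[:,:,::-1];t=t[:,:,::-1]
cv2.imwrite("pics/s7.png",s);cv2.imwrite("pics/t7.png",t)
cv2.imwrite("pics/g7.png",np.hstack([cv2.resize(i,(400,400),interpolation=cv2.INTER_CUBIC) for i in (s[240:320,315:395],t[238:288,330:380])]))
```

```text
t 12.65 p [0.4774 0.0147 0.1848] az 51.6 z [-0.002 -0.    -1.   ] F [ 0.4 -0.2 -1.9] M [-0.01  0.05  0.02] w 0.0089 q [ 0.03  0.29 -0.26  1.03 -0.    2.27]
```

View pics/g7.png

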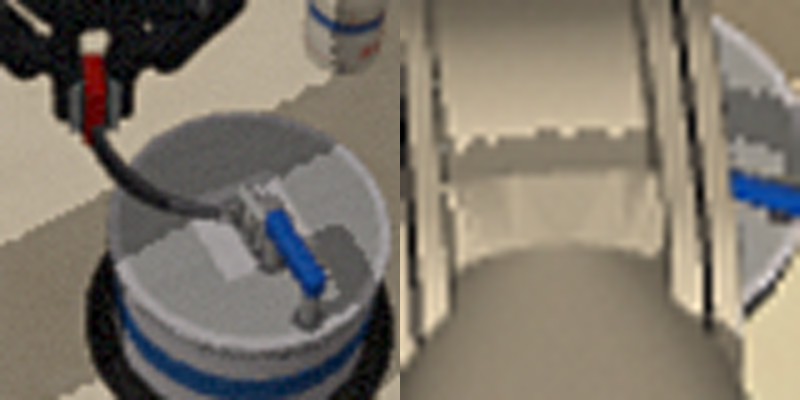

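Run:
```python
from h import *
d=lambda a:np.array([np.cos(np.radians(a)),np.sin(np.radians(a))])
T=np.array([.4774,.0147]);yaw=141.6;Hc=T-.05*d(yaw);tip=Hc+.05*d(yaw+91.7)
print("Hc",Hc,"tip",tip)
f=lambda xy,z:((proj("scene",[*xy,z])[0]-[315,240]+.5)*5).round(0)
print("tip pred",f(tip,.1026),"mid",f(Hc+.05*d(yaw+45),.107),"grip top",f(T,.1478))
E=np.array([.5025,-.0633]);print("target tip at 20deg before:",E+.05*d(73.4)+.05*d(-126.6))
for r in(-.010,.010):print("eye leg",[f(E+r*d(73.4),z).tolist() for z in(.0845,.098)])
print("handle ends",[f(E+r*d(-106.6),.1215).tolist() for r in(.017,.038,.059)])
s=cv2.imread("pics/s7.png");g=s[240:300,345:375]
m=mask(s,'blue',(360,275,385,305));v,u=np.nonzero(m);print("blue",(u.min()-315)*5,(u.max()+1-315)*5,(v.min()-240)*5,(v.max()+1-240)*5)
print(s[276:300,352:374].max(2))
```

```text
Hc [ 0.51658467 -0.01635739] tip [ 0.48670342 -0.05644617]
tip pred [217. 210.] mid [131. 181.] grip top [94. 64.]
target tip at 20deg before: [ 0.48697317 -0.05552475]
eye leg [[261.0, 240.0], [263.0, 223.0]]
eye leg [[240.0, 206.0], [242.0, 189.0]]
handle ends [[275.0, 205.0], [298.0, 242.0], [322.0, 280.0]]
blue 265 325 210 295
[[ 88  87  92  89  92  87  89  89  90  95  98 110 106 107 114 105 120 159
  153 137 134 131]
 [ 93  88  92  89  88  92  88  97 109 109 112 135 101 111 151 126 155 163
  163 144 131 128]
 [ 91  88  88  87 104 102 108 114 111 113 119 139 137 121 122 154 128 157
  158 157 134 129]
 [ 90  92  99 109 108 113 110 113 106  96  92 127 144 126  94 113 106 112
  120 159 150 131]
 [ 67  71  87 100 103 114 110  96  83  86  88  89 133 143 119 111 106 112
  108 120 162 141]
 [ 64  66  69  67  68  71  78  91  90 106  91  72 118 140 142 131 112 111
  102  97 166 160]
 [ 48  52  55  59  56  61  59  83  85  70  75  74 123 124 149 136 113 132
  134 118 114 158]
 [ 72  77  84  72  72  79  71 106 105  75  63  79 122  92 130 141 138 142
  140 132 125 122]
 [100 143 165 161 156 1
[... 765 characters left out ...]
9 159 165 165 123  82  94  91
   68  52  95 116]
 [131 128 130 127 128 125 145 159 164 159 158 160 163 159 110  70  73  73
   68  62  87  99]
 [130 127 126 129 128 126 129 144 162 161 158 159 156 144 130 110  84  77
  101 110 134 100]
 [132 126 128 127 130 131 127 130 157 159 149 139 135 134 131 135 130 132
  133 138 141 112]
 [129 128 130 132 128 130 132 129 140 133 130 135 130 128 131 129 135 135
  139 131 132 134]
 [131 131 127 129 132 129 128 131 132 130 129 131 128 129 131 136 130 130
  133 133 133 137]
 [130 136 134 131 130 126 130 131 127 128 130 132 133 133 133 133 133 129
  133 132 135 132]
 [130 130 134 127 131 132 131 127 129 131 132 134 131 126 130 131 130 130
  132 134 129 135]]
```

The tip is at crop (218,213) against a predicted (217,210). The eye's crossbar is at (242,190)–(262,217) against a predicted (242,189)–(263,223). Kinematics and picture agree, so I go down until it touches.

send_rows --moves '[[[0, -1, 3], [0, 0, 0], 0], [[0, -1, 6], [0, 0, 0], 0], [[0, -1, 9], [0, 0, 0], 0], [[0, -1, 12], [0, 0, 0], 0], [[0, -1, 13.5], [0, 0, 0], 0], [[0, -1, 13.5], [0, 0, 0], 0], [[0, -1, 13.5], [0, 0, 0], 0]]'

```text
clock: 13.33
eef_pos: [0.4772, 0.0158, 0.1721]
tool_rot: [0.9, 0.435, -0.0, 0.0]
ft_force: [-0.3, 0.1, -1.2]
grip_width: 0.009
```

send_rows --moves '[[[0, 0, 0.5], [0, 0, 0], 0], [[0, 0, 1], [0, 0, 0], 0], [[0, 0, 1], [0, 0, 0], 0]]'

```text
clock: 13.58
eef_pos: [0.4772, 0.0158, 0.1711]
tool_rot: [0.9, 0.435, -0.0, 0.0]
ft_force: [-0.2, -0.6, -0.8]
grip_width: 0.009
```

Run:
```python
from h import *
st()
```

```text
t 13.58 p [0.4772 0.0158 0.1711] az 51.6 z [-0. -0. -1.] F [-0.2 -0.6 -0.8] M [-0.05  0.   -0.02] w 0.009 q [ 0.03  0.3  -0.28  0.99 -0.    2.27]
```

send_rows --moves '[[[0, 0, 0.5], [0, 0, 0], 0], [[0, 0, 1], [0, 0, 0], 0], [[0, 0, 1], [0, 0, 0], 0]]'

```text
clock: 13.83
eef_pos: [0.4771, 0.0158, 0.17]
tool_rot: [0.9, 0.435, -0.0, 0.0]
ft_force: [0.4, -0.5, -2.0]
grip_width: 0.0093
```

send_rows --moves '[[[0, 0, 0.7], [0, 0, 0], 0], [[0, 0, 0.7], [0, 0, 0], 0]]'

```text
clock: 14.0
eef_pos: [0.4772, 0.0158, 0.1693]
tool_rot: [0.9, 0.435, -0.0, 0.0]
ft_force: [0.6, -0.7, -0.7]
grip_width: 0.0091
```

send_rows --moves '[[[0, 0, 0.7], [0, 0, 0], 0], [[0, 0, 0.7], [0, 0, 0], 0]]'

```text
clock: 14.17
eef_pos: [0.4773, 0.0159, 0.1686]
tool_rot: [0.9, 0.435, -0.0, 0.0]
ft_force: [-0.0, 0.1, -0.3]
grip_width: 0.0089
```

send_rows --moves '[[[0, 0, 0.5], [0, 0, 0], 0], [[0, 0, 0.5], [0, 0, 0], 0], [[0, 0, 0.5], [0, 0, 0], 0]]'

```text
clock: 14.42
eef_pos: [0.4773, 0.0158, 0.1682]
tool_rot: [0.9, 0.435, -0.0, 0.0]
ft_force: [-0.1, -0.1, 0.9]
grip_width: 0.009
```

```bash
cat >> h.py <<'E'
def arc(E,L,s,z):
    """pose with s mm of the hook through the eye; hook centre E+50@(L+180)"""
    d=lambda a:np.array([np.cos(np.radians(a)),np.sin(np.radians(a))])
    yaw=L-91.7+np.degrees(s/50);p=np.array(E)+.05*d(L+180)+.05*d(yaw)
    print("s",s,end=" ");delta((*p,z),yaw-90)
def where(E,L):
    o=readout.get_obs();x=Ro.from_quat(o['tool_rot']).as_matrix();yaw=np.degrees(np.arctan2(x[1,0],x[0,0]))+90
    d=lambda a:np.array([np.cos(np.radians(a)),np.sin(np.radians(a))])
    Hc=o['eef_pos'][:2]-.05*d(yaw);s=np.radians((yaw-L+91.7+180)%360-180)*50
    t=d(yaw+90);F=o['ft_force'][:2]
    print("s %.1f"%s,"Hc err mm",((Hc-np.array(E)-.05*d(L+180))*1e3).round(1),"F along arc %.1f radial %.1f z %.1f"%(F@t,F@d(yaw),o['ft_force'][2]),"Mz",o['ft_torque'].round(2))
E
python3 - <<'E'
from h import *
st();E=(.5025,-.0633);L=-106.6;where(E,L)
z=readout.get_obs()['eef_pos'][2]
for s in(-12,-6,0,6):arc(E,L,s,z)
E
```

```text
t 14.42 p [0.4773 0.0158 0.1682] az 51.6 z [-0. -0. -1.] F [-0.1 -0.1  0.9] M [-0.02  0.12 -0.02] w 0.009 q [ 0.03  0.3  -0.29  0.98 -0.    2.27]
s -17.5 Hc err mm [-0.3  0.2] F along arc 0.1 radial 0.0 z 0.9 Mz [-0.02  0.12 -0.02]
s -12 shift [-5.5  0.7  0. ] turn [ 0.     0.    -0.111]
s -6 shift [-11.4   1.7   0. ] turn [ 0.     0.    -0.231]
s 0 shift [-17.1   3.4   0. ] turn [ 0.     0.    -0.351]
s 6 shift [-22.6   5.8   0. ] turn [ 0.     0.    -0.471]
```

send_rows --moves '[[[-2.8, 0.3, -0.4], [0, 0, -0.055], 0], [[-5.5, 0.7, -0.4], [0, 0, -0.111], 0], [[-8.5, 1.2, -0.4], [0, 0, -0.171], 0], [[-11.4, 1.7, -0.4], [0, 0, -0.231], 0], [[-14.3, 2.5, -0.4], [0, 0, -0.291], 0], [[-14.3, 2.5, -0.4], [0, 0, -0.291], 0]]'

```text
clock: 14.92
eef_pos: [0.4703, 0.0028, 0.1687]
tool_rot: [0.828, 0.561, -0.0, 0.0]
ft_force: [-0.0, -0.3, 0.7]
grip_width: 0.0091
```

Run:
```python
from h import *
E=(.5025,-.0633);L=-106.6;where(E,L);print(readout.get_obs()['eef_pos'])
for s in(0,4,8):arc(E,L,s,.1685)
```

```text
s -3.0 Hc err mm [-0.  -0.3] F along arc 0.3 radial -0.1 z 0.7 Mz [-0.06 -0.02 -0.03]
[0.47027704 0.00281613 0.16869727]
s 0 shift [-2.7  0.   0.2] turn [ 0.     0.    -0.059]
s 4 shift [-6.7  0.4  0.2] turn [ 0.     0.    -0.139]
s 8 shift [-10.6   1.1   0.2] turn [ 0.     0.    -0.219]
```

send_rows --moves '[[[-1.4, 0, 0], [0, 0, -0.03], 0], [[-2.7, 0, 0], [0, 0, -0.059], 0], [[-4.7, 0.2, 0], [0, 0, -0.099], 0], [[-6.7, 0.4, 0], [0, 0, -0.139], 0], [[-8.7, 0.7, 0], [0, 0, -0.179], 0], [[-10.6, 1.1, 0], [0, 0, -0.219], 0], [[-10.6, 1.1, 0], [0, 0, -0.219], 0]]'

```text
clock: 15.5
eef_pos: [0.4674, -0.0075, 0.1687]
tool_rot: [0.762, 0.648, -0.0, 0.0]
ft_force: [0.4, 0.7, 0.9]
grip_width: 0.0092
```

Run:
```python
from h import *
E=(.5025,-.0633);L=-106.6;where(E,L);print(readout.get_obs()['eef_pos'])
for s in(12,16):arc(E,L,s,.1685)
```

```text
s 7.9 Hc err mm [-0.  -0.1] F along arc -0.7 radial -0.3 z 0.9 Mz [-0.01  0.08 -0.05]
[ 0.4674078  -0.0075058   0.16871236]
s 12 shift [-3.9  0.2  0.2] turn [ 0.     0.    -0.081]
s 16 shift [-7.9  0.6  0.2] turn [ 0.     0.    -0.161]
```

send_rows --moves '[[[-2, 0.1, 0], [0, 0, -0.04], 0], [[-3.9, 0.2, 0], [0, 0, -0.081], 0], [[-5.9, 0.4, 0], [0, 0, -0.121], 0], [[-7.9, 0.6, 0], [0, 0, -0.161], 0], [[-7.9, 0.6, 0], [0, 0, -0.161], 0]]'

```text
clock: 15.92
eef_pos: [0.4669, -0.0154, 0.1687]
tool_rot: [0.707, 0.707, 0.0, 0.0]
ft_force: [-0.8, 0.5, 1.0]
grip_width: 0.0092
```

Run:
```python
from h import *
E=(.5025,-.0633);L=-106.6;where(E,L);print(readout.get_obs()['eef_pos'])
for s in(18,20,22,24):arc(E,L,s,.1685)
```

```text
s 15.9 Hc err mm [ 0.1 -0.1] F along arc -0.5 radial 0.8 z 1.0 Mz [ 0.04  0.   -0.06]
[ 0.46685726 -0.01542677  0.16873307]
s 18 shift [-2.  -0.   0.2] turn [ 0.     0.    -0.042]
s 20 shift [-4.   0.1  0.2] turn [ 0.     0.    -0.082]
s 22 shift [-6.   0.3  0.2] turn [ 0.     0.    -0.122]
s 24 shift [-8.   0.6  0.2] turn [ 0.     0.    -0.162]
```

send_rows --moves '[[[-1, 0, 0], [0, 0, -0.021], 0], [[-2, 0, 0], [0, 0, -0.042], 0], [[-3, 0, 0], [0, 0, -0.062], 0], [[-4, 0.1, 0], [0, 0, -0.082], 0], [[-4, 0.1, 0], [0, 0, -0.082], 0]]'

```text
clock: 16.33
eef_pos: [0.467, -0.0196, 0.1687]
tool_rot: [0.678, 0.735, 0.0, 0.0]
ft_force: [-1.3, 0.2, 0.1]
grip_width: 0.0089
```

Run:
```python
from h import *
E=(.5025,-.0633);L=-106.6;where(E,L);print(readout.get_obs()['eef_pos'])
for s in(21,22,23,24):arc(E,L,s,.1685)
```

```text
s 20.0 Hc err mm [ 0.1 -0.1] F along arc -0.3 radial 1.3 z 0.1 Mz [-0.    0.04  0.01]
[ 0.46702813 -0.01955527  0.16874436]
s 21 shift [-0.8 -0.1  0.2] turn [ 0.001  0.    -0.019]
s 22 shift [-1.8 -0.   0.2] turn [ 0.001  0.    -0.039]
s 23 shift [-2.8  0.   0.2] turn [ 0.001  0.    -0.059]
s 24 shift [-3.8  0.1  0.2] turn [ 0.001  0.    -0.079]
```

send_rows --moves '[[[-0.8, 0, 0], [0, 0, -0.019], 0], [[-1.8, 0, 0], [0, 0, -0.039], 0], [[-2.8, 0, 0], [0, 0, -0.059], 0], [[-3.8, 0.1, 0], [0, 0, -0.079], 0], [[-3.8, 0.1, 0], [0, 0, -0.079], 0]]'

```text
clock: 16.75
eef_pos: [0.4675, -0.0235, 0.1688]
tool_rot: [0.648, 0.762, 0.0, 0.0]
ft_force: [-0.6, 1.1, 0.0]
grip_width: 0.0091
```

Run:
```python
from h import *
E=(.5025,-.0633);L=-106.6;where(E,L);print(readout.get_obs()['eef_pos'])
for s in(26,28):arc(E,L,s,.1685)
```

```text
s 24.0 Hc err mm [ 0.1 -0.1] F along arc -1.1 radial 0.4 z 0.0 Mz [ 0.02  0.02 -0.01]
[ 0.46754537 -0.02350528  0.16877185]
s 26 shift [-1.9 -0.1  0.3] turn [ 0.001  0.    -0.039]
s 28 shift [-3.9  0.1  0.3] turn [ 0.001  0.001 -0.079]
```

send_rows --moves '[[[-1, 0, 0.1], [0, 0, -0.019], 0], [[-1.9, 0, 0.1], [0, 0, -0.039], 0], [[-2.9, 0, 0.2], [0, 0, -0.059], 0], [[-3.9, 0.1, 0.2], [0, 0, -0.079], 0], [[-3.9, 0.1, 0.2], [0, 0, -0.079], 0]]'

```text
clock: 17.17
eef_pos: [0.4684, -0.0275, 0.1686]
tool_rot: [0.617, 0.787, 0.0, 0.0]
ft_force: [-0.2, 0.9, 0.6]
grip_width: 0.0091
```

Run:
```python
from h import *
E=(.5025,-.0633);L=-106.6;where(E,L);print(readout.get_obs()['eef_pos'])
for s in(30,32):arc(E,L,s,.1685)
```

```text
s 28.0 Hc err mm [ 0.1 -0.2] F along arc -0.9 radial 0.0 z 0.6 Mz [ 0.04  0.02 -0.  ]
[ 0.46836879 -0.02749948  0.16860717]
s 30 shift [-1.8 -0.1  0.1] turn [ 0.001  0.001 -0.039]
s 32 shift [-3.8  0.1  0.1] turn [ 0.001  0.001 -0.079]
```

send_rows --moves '[[[-1, 0, 0], [0, 0, -0.019], 0], [[-1.8, -0.1, 0], [0, 0, -0.039], 0], [[-2.8, 0, 0], [0, 0, -0.059], 0], [[-3.8, 0.1, 0], [0, 0, -0.079], 0], [[-3.8, 0.1, 0], [0, 0, -0.079], 0]]'

```text
clock: 17.58
eef_pos: [0.4695, -0.0313, 0.1686]
tool_rot: [0.585, 0.811, 0.0, 0.001]
ft_force: [-0.0, 0.1, 0.5]
grip_width: 0.0091
```

Run:
```python
from h import *
E=(.5025,-.0633);L=-106.6;where(E,L);print(readout.get_obs()['eef_pos'])
for s in(34,36):arc(E,L,s,.1685)
```

```text
s 32.0 Hc err mm [ 0.2 -0.1] F along arc -0.1 radial -0.0 z 0.5 Mz [-0.    0.1   0.01]
[ 0.469514   -0.03131396  0.16861325]
s 34 shift [-1.8 -0.1  0.1] turn [ 0.001  0.001 -0.039]
s 36 shift [-3.8  0.   0.1] turn [ 0.001  0.001 -0.079]
```

send_rows --moves '[[[-1, 0, 0], [0, 0, -0.019], 0], [[-1.8, -0.1, 0], [0, 0, -0.039], 0], [[-2.8, 0, 0], [0, 0, -0.059], 0], [[-3.8, 0, 0], [0, 0, -0.079], 0], [[-3.8, 0, 0], [0, 0, -0.079], 0]]'

```text
clock: 18.0
eef_pos: [0.4709, -0.0351, 0.1687]
tool_rot: [0.552, 0.834, 0.0, 0.001]
ft_force: [-1.0, -0.3, -0.4]
grip_width: 0.0093
```

Run:
```python
from h import *
E=(.5025,-.0633);L=-106.6;where(E,L);print(readout.get_obs()['eef_pos'])
for s in(38,40):arc(E,L,s,.1685)
```

```text
s 36.0 Hc err mm [ 0.1 -0.1] F along arc -0.1 radial 1.0 z -0.4 Mz [0.03 0.06 0.01]
[ 0.47088552 -0.0350613   0.16866345]
s 38 shift [-1.8 -0.   0.2] turn [ 0.001  0.001 -0.039]
s 40 shift [-3.8  0.1  0.2] turn [ 0.001  0.001 -0.079]
```

send_rows --moves '[[[-1, 0, 0.1], [0, 0, -0.019], 0], [[-1.8, 0, 0.2], [0, 0, -0.039], 0], [[-2.8, 0, 0.3], [0, 0, -0.059], 0], [[-3.8, 0.1, 0.4], [0, 0, -0.079], 0], [[-3.8, 0.1, 0.4], [0, 0, -0.079], 0]]'

```text
clock: 18.42
eef_pos: [0.4723, -0.0386, 0.1681]
tool_rot: [0.518, 0.855, 0.0, 0.001]
ft_force: [-0.9, -0.0, 0.4]
grip_width: 0.0093
```

Run:
```python
from h import *
E=(.5025,-.0633);L=-106.6;where(E,L);print(readout.get_obs()['eef_pos'])
for s in(41,42,43,44):arc(E,L,s,.168)
```

```text
s 40.0 Hc err mm [-0.1 -0.1] F along arc -0.4 radial 0.8 z 0.4 Mz [ 0.08  0.24 -0.01]
[ 0.47234502 -0.0386114   0.16812178]
s 41 shift [-0.9  0.2  0.1] turn [ 0.001  0.001 -0.019]
s 42 shift [-1.9  0.2  0.1] turn [ 0.001  0.001 -0.039]
s 43 shift [-2.9  0.2  0.1] turn [ 0.001  0.001 -0.059]
s 44 shift [-3.9  0.3  0.1] turn [ 0.001  0.001 -0.079]
```

send_rows --moves '[[[-0.9, 0.2, 0.2], [0, 0, -0.019], 0], [[-1.9, 0.2, 0.3], [0, 0, -0.039], 0], [[-2.9, 0.2, 0.5], [0, 0, -0.059], 0], [[-3.9, 0.3, 0.6], [0, 0, -0.079], 0], [[-3.9, 0.3, 0.6], [0, 0, -0.079], 0]]'

```text
clock: 18.83
eef_pos: [0.4743, -0.042, 0.1674]
tool_rot: [0.483, 0.875, 0.0, 0.0]
ft_force: [-2.2, 0.7, 0.3]
grip_width: 0.0087
```

Run:
```python
from h import *
E=(.5025,-.0633);L=-106.6;where(E,L);print(readout.get_obs()['eef_pos'])
for s in(45,46,47,48):arc(E,L,s,.168)
```

```text
s 44.0 Hc err mm [-0.2 -0. ] F along arc -1.7 radial 1.5 z 0.3 Mz [ 0.11  0.46 -0.01]
[ 0.47430802 -0.04202104  0.16740341]
s 45 shift [-1.   0.1 -0.6] turn [ 0.     0.    -0.019]
s 46 shift [-2.   0.2 -0.6] turn [ 0.     0.    -0.039]
s 47 shift [-3.   0.2 -0.6] turn [ 0.     0.    -0.059]
s 48 shift [-4.   0.3 -0.6] turn [ 0.     0.    -0.079]
```

send_rows --moves '[[[-1, 0.1, 0.2], [0, 0, -0.019], 0], [[-2, 0.2, 0.45], [0, 0, -0.039], 0], [[-3, 0.2, 0.7], [0, 0, -0.059], 0], [[-3, 0.2, 0.7], [0, 0, -0.059], 0]]'

```text
clock: 19.17
eef_pos: [0.4761, -0.0445, 0.1667]
tool_rot: [0.457, 0.889, 0.0, 0.0]
ft_force: [-2.1, 0.7, 1.3]
grip_width: 0.0089
```

Run:
```python
from h import *
E=(.5025,-.0633);L=-106.6;where(E,L);print(readout.get_obs()['eef_pos'])
for s in(48,49,50):arc(E,L,s,.167)
```

```text
s 47.1 Hc err mm [-0. -0.] F along arc -1.8 radial 1.3 z 1.3 Mz [ 0.14  0.61 -0.01]
[ 0.47608945 -0.04452068  0.16668214]
s 48 shift [-1.   0.1 -0.3] turn [ 0.     0.    -0.019]
s 49 shift [-2.   0.1 -0.3] turn [ 0.     0.    -0.039]
s 50 shift [-3.   0.1 -0.3] turn [ 0.     0.    -0.059]
```

send_rows --moves '[[[-1, 0.1, 0.15], [0, 0, -0.019], 0], [[-2, 0.1, 0.3], [0, 0, -0.039], 0], [[-3, 0.1, 0.5], [0, 0, -0.059], 0], [[-3, 0.1, 0.5], [0, 0, -0.059], 0]]'

```text
clock: 19.5
eef_pos: [0.4773, -0.0468, 0.1663]
tool_rot: [0.43, 0.903, 0.0, -0.001]
ft_force: [-6.0, 2.0, 5.9]
grip_width: 0.009
```

Run:
```python
from h import *
E=(.5025,-.0633);L=-106.6;where(E,L);print(readout.get_obs()['eef_pos'])
for s in(51,52,53):arc(E,L,s,.167)
```

```text
s 50.1 Hc err mm [-0.7  0.1] F along arc -5.4 radial 3.4 z 5.9 Mz [ 0.29  1.16 -0.03]
[ 0.47726203 -0.04681349  0.16634862]
s 51 shift [-1.4  0.5 -0.7] turn [-0.    -0.001 -0.018]
s 52 shift [-2.4  0.5 -0.7] turn [-0.    -0.001 -0.038]
s 53 shift [-3.4  0.6 -0.7] turn [-0.    -0.001 -0.058]
```

send_rows --moves '[[[0, 0.2, -0.3], [0, 0, 0], 0], [[-0.5, 0.4, -0.3], [0, 0, -0.009], 0], [[-0.5, 0.4, -0.3], [0, 0, -0.009], 0]]'

```text
clock: 19.75
eef_pos: [0.4774, -0.0471, 0.1664]
tool_rot: [0.425, 0.905, -0.0, -0.001]
ft_force: [-4.8, 0.4, 2.0]
grip_width: 0.009
```

Run:
```python
from h import *
E=(.5025,-.0633);L=-106.6;where(E,L);st()
for s in(51,52,53):arc(E,L,s,.167)
```

```text
s 50.6 Hc err mm [-0.9  0.2] F along arc -3.4 radial 3.5 z 2.0 Mz [ 0.05  1.   -0.13]
t 19.75 p [ 0.4774 -0.0471  0.1664] az 129.7 z [-0.002  0.    -1.   ] F [-4.8  0.4  2. ] M [ 0.05  1.   -0.13] w 0.009 q [-0.1   0.31 -0.28  0.98  0.    0.78]
s 51 shift [-1.2  0.6 -0.6] turn [-0.002 -0.002 -0.008]
s 52 shift [-2.2  0.6 -0.6] turn [-0.002 -0.002 -0.028]
s 53 shift [-3.2  0.6 -0.6] turn [-0.002 -0.002 -0.048]
```

send_rows --moves '[[[-0.6, 0.3, 0], [0, 0, -0.008], 0], [[-1.2, 0.5, 0], [0, 0, -0.016], 0], [[-1.2, 0.5, 0], [0, 0, -0.016], 0]]'

```text
clock: 20.0
eef_pos: [0.4775, -0.0477, 0.1664]
tool_rot: [0.418, 0.909, -0.001, -0.002]
ft_force: [-6.4, 1.2, 4.3]
grip_width: 0.0093
```

Run:
```python
from h import *
E=(.5025,-.0633);L=-106.6;where(E,L);st()
F=readout.get_obs()['ft_force'];print("push at eye",F[0]*-.958+F[1]*.286)
for s in(52,53):arc(E,L,s,.1662)
```

```text
s 51.4 Hc err mm [-1.4  0.3] F along arc -5.1 radial 4.0 z 4.3 Mz [ 0.1   1.29 -0.1 ]
t 20.0 p [ 0.4775 -0.0477  0.1664] az 130.6 z [-0.005  0.    -1.   ] F [-6.4  1.2  4.3] M [ 0.1   1.29 -0.1 ] w 0.0093 q [-0.1   0.31 -0.28  0.99 -0.    0.76]
push at eye 6.466407782033938
s 52 shift [-1.7  0.9  0.2] turn [-0.003 -0.003 -0.011]
s 53 shift [-2.7  0.9  0.2] turn [-0.003 -0.003 -0.031]
```

send_rows --moves '[[[-0.6, 0.4, -0.2], [-0.002, -0.002, -0.005], 0], [[-1.2, 0.7, -0.3], [-0.003, -0.003, -0.008], 0], [[-1.2, 0.7, -0.3], [-0.003, -0.003, -0.008], 0]]'

```text
clock: 20.25
eef_pos: [0.4774, -0.048, 0.1664]
tool_rot: [0.414, 0.91, -0.001, -0.002]
ft_force: [-7.5, 1.6, 4.4]
grip_width: 0.0089
```

Run:
```python
from h import *
E=(.5025,-.0633);L=-106.6;where(E,L);st()
F=readout.get_obs()['ft_force'];print("push at eye",F[0]*-.958+F[1]*.286)
for s in(52,53):arc(E,L,s,.1662)
s=camera("scene")[:,:,::-1];cv2.imwrite("pics/s8.png",s)
cv2.imwrite("pics/g8.png",cv2.resize(s[255:330,320:400],(800,750))[:600])
```

```text
s 51.9 Hc err mm [-1.7  0.2] F along arc -6.2 radial 4.5 z 4.4 Mz [ 0.14  1.36 -0.05]
t 20.25 p [ 0.4774 -0.048   0.1664] az 131.1 z [-0.004  0.    -1.   ] F [-7.5  1.6  4.4] M [ 0.14  1.36 -0.05] w 0.0089 q [-0.1   0.31 -0.28  0.98  0.    0.75]
push at eye 7.630445941123557
s 52 shift [-1.5  1.2  0.2] turn [-0.003 -0.003 -0.002]
s 53 shift [-2.5  1.2  0.2] turn [-0.003 -0.003 -0.022]
```

send_rows --moves '[[[-0.8, 0.6, -0.2], [-0.003, -0.003, -0.004], 0], [[-1.5, 1.1, -0.3], [-0.003, -0.003, -0.008], 0], [[-1.5, 1.1, -0.3], [-0.003, -0.003, -0.008], 0]]'

```text
clock: 20.55
eef_pos: [0.4774, -0.0483, 0.1664]
tool_rot: [0.41, 0.912, -0.001, -0.002]
ft_force: [-9.0, 1.7, 5.5]
grip_width: 0.0092
```

Run:
```python
from h import *
E=(.5025,-.0633);L=-106.6;where(E,L);st()
F=readout.get_obs()['ft_force'];print("push at eye",F[0]*-.958+F[1]*.286)
for s in(52,53,54):arc(E,L,s,.1664)
# lid near edge rows vs rim/blue band along columns: before (s7), now (s8)
for f in("s4","s7","s8"):
    s=cv2.imread(f"pics/{f}.png").max(2)
    for c in(340,348,356): print(f,c,s[292:318,c])
```

```text
s 52.3 Hc err mm [-2.   0.3] F along arc -7.2 radial 5.6 z 5.5 Mz [ 0.17  1.59 -0.07]
t 20.55 p [ 0.4774 -0.0483  0.1664] az 131.6 z [-0.004  0.    -1.   ] F [-9.   1.7  5.5] M [ 0.17  1.59 -0.07] w 0.0092 q [-0.1   0.31 -0.28  0.98  0.    0.74]
push at eye 9.052821887749811
s 52 shift [-1.2  1.3 -0. ] turn [-0.002 -0.003  0.006]
s 53 shift [-2.2  1.3 -0. ] turn [-0.002 -0.003 -0.014]
s 54 shift [-3.2  1.3 -0. ] turn [-0.002 -0.003 -0.034]
s4 340 [100 113 108 113  93  64  67  65  60  55  57  48  41  50  49  58  67  63
  67  46  25  24  11  12  18  28]
s4 348 [ 87  87  95  89  83  86 120 134 130 133 150 159 150 114 109 113 119 120
 108  95  85  83  90  96 120 121]
s4 356 [ 88  80  91 121 133 131 130 132 132 134 132 133 131 135 159 161 131  82
  97 108 112 113 103  86  79  81]
s7 340 [150 158 164 160 156 119 121 124 114  99 103  82  85  85 102 106 116 127
 120  84  49  30  25  25  28  36]
s7 348 [129 133 130 130 129 128 128 133 129 135 147 160 147 113 103 113 119 119
  99  92  88  82  83  98 114 120]
s7 356 [124 128 128 130 128 132 130 131 132 129 135 129 128 134 157 158 126  81
 102 108 115 111 105  79  81  83]
s8 340 [132 151 164 164 166 152 127 123 118 101 105  95  84  87 102 104 123 130
 121  84  47  31  23  25  21  28]
s8 348 [135 131 136 136 130 135 135 131 133 133 140 158 159 141 117 120 118 121
 104  91  82  91  89 101 121 124]
s8 356 [133 133 126 128 135 131 131 133 133 134 136 135 135 133 146 162 165 127
  96 109 115 115 105  85  84  83]
```

send_rows --moves '[[[-1.4, 1.2, -0.5], [0, 0, 0.004], 0], [[-1.4, 1.2, -0.9], [0, 0, 0.004], 0], [[-1.4, 1.2, -0.9], [0, 0, 0.004], 0]]'

```text
clock: 20.8
eef_pos: [0.4778, -0.0484, 0.1666]
tool_rot: [0.411, 0.912, -0.001, -0.004]
ft_force: [-6.7, 1.8, 2.0]
grip_width: 0.0092
```

Run:
```python
from h import *
E=(.5025,-.0633);L=-106.6;where(E,L);st()
F=readout.get_obs()['ft_force'];print("push at eye",F[0]*-.958+F[1]*.286)
for s in(52,53):arc(E,L,s,.1664)
a=cv2.imread("pics/s7.png");b=camera("scene")[:,:,::-1].copy();cv2.imwrite("pics/s9.png",b)
g=lambda i:cv2.GaussianBlur(i.max(2).astype(np.float32),(0,0),.8)
A,B=g(a),g(b)
# rim of the lid: radial profile shift at each azimuth, in px, between pictures
c=np.array([.5025,-.0633]);z=.0845;rows=[];rhs=[]
for az in range(0,360,10):
    q=np.radians(az);u=np.array([np.cos(q),np.sin(q)])
    X=np.array([*(c+.064*u),z]);p=proj("scene",X)[0];n=proj("scene",[*(c+.065*u),z])[0]-p;n/=np.linalg.norm(n)
    t=np.arange(-5,5,.1);uv=(p+t[:,None]*n).astype(np.float32)
    P=[cv2.remap(I,uv[:,:1].copy(),uv[:,1:].copy(),cv2.INTER_LINEAR)[:,0] for I in(A,B)]
    best=min(np.arange(-25,26),key=lambda k:np.mean((P[0][25:-25]-P[1][25+k:len(t)-25+k])**2))
    r=np.sqrt(np.mean((P[0][25:-25]-P[1][25+best:len(t)-25+best])**2))
    J=[(proj("scene",X+d)[0]-p)@n for d in np.eye(3)*.001]
    print(az,"shift px",best/10,"rms",round(float(r),1),"px per mm xyz",np.round(J,2))
```

```text
s 52.2 Hc err mm [-1.6  0.1] F along arc -5.8 radial 3.8 z 2.0 Mz [ 0.24  1.26 -0.06]
t 20.8 p [ 0.4778 -0.0484  0.1666] az 131.5 z [-0.007  0.001 -1.   ] F [-6.7  1.8  2. ] M [ 0.24  1.26 -0.06] w 0.0092 q [-0.1   0.32 -0.27  0.99  0.    0.75]
push at eye 6.899382815964385
s 52 shift [-1.   1.1  0.2] turn [-0.005 -0.006  0.003]
s 53 shift [-2.   1.1  0.2] turn [-0.005 -0.006 -0.017]
0 shift px 2.5 rms 7.1 px per mm xyz [ 0.38 -0.08  0.19]
10 shift px -1.1 rms 1.3 px per mm xyz [ 0.37 -0.01  0.22]
20 shift px -1.8 rms 12.0 px per mm xyz [0.35 0.07 0.24]
30 shift px -2.5 rms 21.6 px per mm xyz [0.31 0.15 0.25]
40 shift px -1.7 rms 18.9 px per mm xyz [0.26 0.22 0.26]
50 shift px -2.5 rms 122.8 px per mm xyz [0.2  0.29 0.25]
60 shift px 2.5 rms 128.8 px per mm xyz [0.13 0.34 0.24]
70 shift px 2.5 rms 129.1 px per mm xyz [0.06 0.37 0.21]
80 shift px 2.5 rms 123.9 px per mm xyz [-0.01  0.39  0.19]
90 shift px 1.8 rms 4.0 px per mm xyz [-0.08  0.4   0.16]
100 shift px -0.5 rms 3.8 px per mm xyz [-0.14  0.39  0.12]
110 shift px -2.5 rms 65.0 px per mm xyz [-0.2   0.38  0.09]
120 shift px -1
[... 712 characters left out ...]
0.8 rms 2.9 px per mm xyz [-0.16 -0.38 -0.22]
250 shift px 0.6 rms 4.5 px per mm xyz [-0.08 -0.42 -0.19]
260 shift px 0.6 rms 7.2 px per mm xyz [-0.01 -0.44 -0.16]
270 shift px 0.4 rms 4.5 px per mm xyz [ 0.06 -0.44 -0.12]
280 shift px 0.1 rms 1.9 px per mm xyz [ 0.13 -0.44 -0.09]
290 shift px 0.0 rms 10.0 px per mm xyz [ 0.18 -0.42 -0.05]
300 shift px 2.5 rms 15.4 px per mm xyz [ 0.23 -0.39 -0.02]
310 shift px 2.5 rms 14.1 px per mm xyz [ 0.27 -0.36  0.02]
320 shift px 2.5 rms 10.3 px per mm xyz [ 0.31 -0.32  0.06]
330 shift px 2.5 rms 11.1 px per mm xyz [ 0.34 -0.27  0.09]
340 shift px 2.3 rms 10.8 px per mm xyz [ 0.36 -0.22  0.13]
350 shift px 2.5 rms 8.5 px per mm xyz [ 0.38 -0.15  0.16]
```

The lid's edge has dropped by an estimated 3.2 mm on the near side, and the one clean far-side reading also shows it down. The expected drop is 3.5 mm. One last push to about 8–9 N with less vertical load.

send_rows --moves '[[[-1, 0.9, -0.3], [-0.004, -0.004, -0.004], 0], [[-2.2, 1.3, -0.6], [-0.004, -0.004, -0.012], 0], [[-2.2, 1.3, -0.6], [-0.004, -0.004, -0.012], 0]]'

```text
clock: 21.1
eef_pos: [0.4778, -0.0489, 0.1665]
tool_rot: [0.405, 0.914, -0.001, -0.004]
ft_force: [-9.4, 1.4, 5.4]
grip_width: 0.009
```

Run:
```python
from h import *
E=(.5025,-.0633);L=-106.6;where(E,L);st()
F=readout.get_obs()['ft_force'];print("push at eye",F[0]*-.958+F[1]*.286)
```

```text
s 52.8 Hc err mm [-1.9  0.1] F along arc -7.3 radial 6.0 z 5.4 Mz [ 0.37  1.74 -0.07]
t 21.1 p [ 0.4778 -0.0489  0.1665] az 132.2 z [-0.007  0.002 -1.   ] F [-9.4  1.4  5.4] M [ 0.37  1.74 -0.07] w 0.009 q [-0.1   0.32 -0.27  0.99  0.    0.73]
push at eye 9.355957737883795
```

send_rows --moves '[[[0, 0, 0], [0, 0, 0], 0], [[0, 0, 0], [0, 0, 0], 0]]'

```text
clock: 21.27
eef_pos: [0.4777, -0.0489, 0.1665]
tool_rot: [0.405, 0.914, -0.001, -0.004]
ft_force: [-4.8, 1.1, 2.4]
grip_width: 0.0094
```

send_rows --moves '[[[0, 0, 0], [0, 0, 0], 0], [[0, 0, 0], [0, 0, 0], 0]]'

```text
clock: 21.43
eef_pos: [0.4777, -0.0489, 0.1666]
tool_rot: [0.404, 0.915, -0.001, -0.004]
ft_force: [-4.1, 0.5, 2.6]
grip_width: 0.0092
```

Run:
```python
from h import *
E=(.5025,-.0633);L=-106.6;where(E,L);st()
```

```text
s 52.9 Hc err mm [-2.1  0.1] F along arc -3.2 radial 2.7 z 2.6 Mz [ 0.1   0.75 -0.12]
t 21.43 p [ 0.4777 -0.0489  0.1666] az 132.3 z [-0.008  0.002 -1.   ] F [-4.1  0.5  2.6] M [ 0.1   0.75 -0.12] w 0.0092 q [-0.1   0.32 -0.27  0.99  0.    0.73]
```

send_rows --moves '[[[0, 0, 0], [0, 0, 0], 11], [[0, 0, 0], [0, 0, 0], 14], [[0, 0, 0], [0, 0, 0], 18], [[0, 0, 0], [0, 0, 0], 22], [[0, 0, 0], [0, 0, 0], 24], [[0, 0, 0], [0, 0, 0], 24], [[0, 0, -5], [0, 0, 0], 24], [[0, 0, -15], [0, 0, 0], 24], [[0, 0, -35], [0, 0, 0], 24], [[0, 0, -65], [0, 0, 0], 24], [[0, 0, -95], [0, 0, 0], 24], [[0, 0, -110], [0, 0, 0], 24]]'

```text
clock: 22.43
eef_pos: [0.4798, -0.0493, 0.2806]
tool_rot: [0.405, 0.915, 0.0, -0.001]
ft_force: [0.8, -0.3, -0.1]
grip_width: 0.024
```

send_rows --moves '[[[30, 0, 0], [0, 0, 0], 24], [[65, 0, 0], [0, 0, 0], 24], [[100, 0, 0], [0, 0, 0], 24], [[135, 0, 0], [0, 0, 0], 24], [[160, 0, 0], [0, 0, 0], 24], [[160, 0, 0], [0, 0, 0], 24], [[160, 0, 0], [0, 0, 0], 24]]'

```text
clock: 23.02
eef_pos: [0.3717, 0.0699, 0.2816]
tool_rot: [0.403, 0.915, 0.0, -0.001]
ft_force: [0.3, -1.2, 0.1]
grip_width: 0.0239
```

Run:
```python
from h import *
st()
s=camera("scene")[:,:,::-1];t=camera("top")[:,:,::-1];cv2.imwrite("pics/s10.png",s);cv2.imwrite("pics/t10.png",t)
cv2.imwrite("pics/g10.png",np.hstack([cv2.resize(i,(400,400),interpolation=cv2.INTER_CUBIC) for i in (s[250:330,325:405],t[235:285,335:385])]))
```

```text
t 23.02 p [0.3717 0.0699 0.2816] az 132.4 z [-0.001  0.001 -1.   ] F [ 0.3 -1.2  0.1] M [-0.   -0.02 -0.02] w 0.0239 q [ 0.18  0.01 -0.32  1.24  0.    1.02]
```

View pics/g10.png

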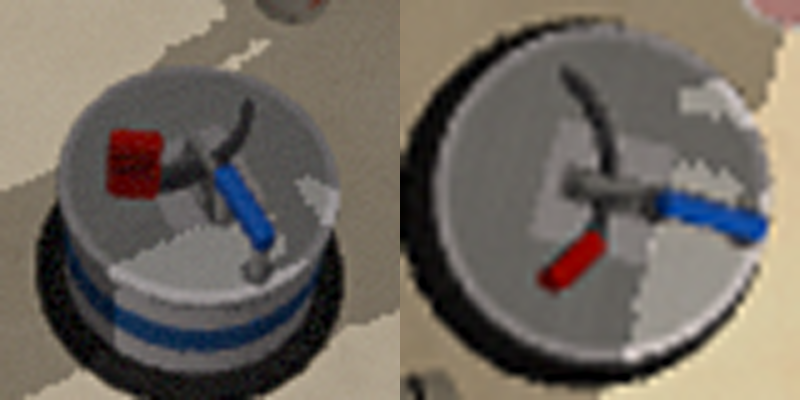

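The hook passes through the eye: tip at scene crop (248,103) and top crop (568,72), red grip at (135,163). I now measure whether the lid stayed down after release.

Run:
```python
from h import *
g=lambda f:cv2.GaussianBlur(cv2.imread(f).max(2).astype(np.float32),(0,0),.8)
def cmp(f1,f2):
  A,B=g(f1),g(f2);c=np.array([.5025,-.0633]);z=.0845;M=[];y=[]
  for az in range(0,360,5):
    q=np.radians(az);u=np.array([np.cos(q),np.sin(q)])
    X=np.array([*(c+.064*u),z]);p=proj("scene",X)[0];n=proj("scene",[*(c+.065*u),z])[0]-p;n/=np.linalg.norm(n)
    t=np.arange(-4,4,.1);uv=(p+t[:,None]*n).astype(np.float32)
    P=[cv2.remap(I,uv[:,:1].copy(),uv[:,1:].copy(),cv2.INTER_LINEAR)[:,0] for I in(A,B)]
    e=[np.sqrt(np.mean((P[0][20:-20]-P[1][20+k:60+k])**2)) for k in range(-19,20)];k=int(np.argmin(e))
    if e[k]<4 and 0<k<38 and P[0].std()>5: M.append([(proj("scene",X+d)[0]-p)@n for d in np.eye(3)*.001]+[az]);y.append((k-19)/10)
  M=np.array(M);y=np.array(y);from scipy.optimize import least_squares
  r=least_squares(lambda x:M[:,:3]@x-y,np.zeros(3),loss='soft_l1',f_scale=.15)
  sd=np.sqrt(np.diag(np.linalg.inv(M[:,:3].T@M[:,:3])))*np.median(abs(r.fun))*1.5
  print(f1,f2,"n",len(y),"lid shift mm",r.x.round(2),"+-",sd.round(2))
cmp("pics/s4.png","pics/s10.png");cmp("pics/s7.png","pics/s9.png");cmp("pics/s7.png","pics/s10.png");cmp("pics/s9.png","pics/s10.png")
```

```text
pics/s4.png pics/s10.png n 10 lid shift mm [-3.13 -3.3   5.42] +- [0.34 0.32 0.76]
pics/s7.png pics/s9.png n 26 lid shift mm [ 1.51  1.1  -6.37] +- [0.98 0.85 2.1 ]
pics/s7.png pics/s10.png n 16 lid shift mm [-2.7  -1.84  2.52] +- [0.63 0.53 1.25]
pics/s9.png pics/s10.png n 3 lid shift mm [-927.82 -948.88 1973.27] +- [0. 0. 0.]
```

Run:
```python
from h import *
def edge(f):
    s=cv2.GaussianBlur(cv2.imread(f).max(2).astype(np.float32),(0,0),.5);out=[]
    for c in range(346,380,3):
        col=s[298:318,c];d=np.diff(col);k=int(d[:16].argmin())   # bright rim -> dark side
        w=-d[max(0,k-1):k+2].clip(max=0);out.append(298+.5+(w*np.arange(max(0,k-1),k+2)).sum()/w.sum())
    return np.array(out)
b=edge("pics/s7.png")
for f in("s7","s8","s9","s10"):print(f,(edge(f"pics/{f}.png")-b).round(2),np.median(edge(f"pics/{f}.png")-b).round(2))
print("px per mm z",(proj("scene",[.46,-.11,.0845])-proj("scene",[.46,-.11,.0835])))
def far(f):
    s=cv2.GaussianBlur(cv2.imread(f).max(2).astype(np.float32),(0,0),.5);o=[]
    for c in(355,358,361,364,367,370,373):o.append(s[258:272,c].round().astype(int).tolist())
    return o
for f in("s7","s10"):print(f);[print(r) for r in far(f"pics/{f}.png")]
```

```text
s7 [0. 0. 0. 0. 0. 0. 0. 0. 0. 0. 0. 0.] 0.0
s8 [0.62 0.88 0.15 0.46 0.36 0.61 0.54 0.62 0.49 0.81 0.86 0.68] 0.62
s9 [0.71 0.82 0.09 0.52 0.38 0.64 0.49 0.62 0.45 0.66 0.8  0.55] 0.59
s10 [1.93 1.   0.44 0.32 0.33 0.71 0.58 0.67 0.62 0.62 0.88 0.66] 0.64
px per mm z [[ 0.0316974  -0.23781159]]
s7
[183, 183, 183, 185, 182, 138, 105, 93, 91, 92, 92, 87, 89, 92]
[182, 182, 185, 182, 150, 109, 93, 91, 91, 89, 87, 90, 90, 90]
[183, 183, 185, 181, 139, 106, 91, 89, 89, 90, 90, 90, 93, 93]
[184, 184, 185, 181, 137, 104, 92, 90, 88, 87, 93, 92, 91, 89]
[184, 184, 186, 181, 135, 105, 90, 90, 91, 89, 92, 92, 89, 90]
[184, 186, 178, 149, 128, 108, 97, 91, 89, 91, 89, 88, 90, 92]
[185, 176, 139, 128, 129, 121, 108, 97, 91, 89, 88, 89, 87, 87]
s10
[176, 178, 178, 177, 170, 139, 110, 93, 85, 84, 85, 85, 83, 84]
[175, 142, 133, 125, 123, 109, 100, 89, 86, 86, 82, 86, 85, 83]
[144, 123, 122, 124, 124, 107, 94, 90, 87, 81, 87, 85, 86, 87]
[119, 124, 125, 122, 124, 108, 96, 86, 81, 85, 86, 86, 85, 84]
[125, 125, 127, 125, 123, 119, 102, 86, 83, 87, 86, 84, 83, 85]
[124, 124, 123, 138, 167, 160, 113, 88, 83, 85, 89, 86, 85, 86]
[122, 122, 137, 169, 145, 133, 118, 102, 91, 85, 83, 84, 71, 56]
```

The lid's edge sits in the same place after release. The push had climbed from 2 N to over 9 N with the hook stalled, well past the roughly 5 N of the drawing phase, so it is tight. Handing in.

Run:
```python
from workcell import order
print(order.job_done())
```

```text
the job is handed in; nothing more can be done
None
```

The canister is closed and handed in at about 23 s. The lid is on with the eye up through the slot. The hook went through the eye along its arc and wedged with about 50 mm through. I then let go and moved the arm clear.

**Checks that agreed**
- **Tightness:** I stopped when the push at the eye reached about 9 N (9.4 N at most, against the 20 N limit). It had risen from about 2 N while drawing the lid down, and the hook had stopped moving.
- **After release:** the picture shows the hook through the eye, and the lid's edge did not move when I let go.
- **Hook height:** while still gripped, its underside worked out to 81.5 mm above the desk, against 81 mm for a fully closed lid.

**Checks that disagreed or failed**
- **Lid drop:** the pictures gave 2.7 to 3.2 mm against 3.5 mm expected. That is inside the error of about half a pixel, so full contact with the rim rests mainly on the steep rise in force.
- **Rim fit:** a fit of the lid's whole rim between pictures failed because the shadows had changed, so I ignored it.
- **Downward load:** I was pressing down about 5 N on the grip during the final push.
- **Other things on the desk:** I felt no contact with them, but did not re-measure their positions.

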